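# Change over the sample changer and start the run

## Task

Change over the sample changer: without turning the carousel yet, stand every used jar from the carousel upright in the empty tray and every new jar from the full tray upright in a seat of its own on the carousel. Then turn the carousel by hand clockwise (seen from above) through a full turn, so that every jar is seen to pass clear under the reading head, and stop with its index pointer at the column; last, press the start button fully down and let it go. Leave the beaker, the bottle and the hand-held meter alone.

Things in the scene. Friction and masses are not known exactly. Their poses are not given: they have to be found in the camera images.
- changer: The sample changer, fixed: a white housing 370 x 280 mm, 45 mm tall, with a round carousel on top and, at the rear, a column (70 mm wide, 250 mm tall) that carries the reading head. Origin on the bench under the carousel's axis; +x points from the axis to the column; the -x edge, 190 mm from the axis, is the front with display and start button.
- head (a point): Bottom of the reading head's black snout (36 mm diameter), over the seat being read: 92 mm from the carousel axis towards the column, 150 mm above the bench. The head's housing is 56 mm wide, spans 78 to 180 mm from the axis and 180 to 250 mm above the bench. A seated jar (top at 124 mm) passes 26 mm below the snout.
- carousel (a joint): Angle in rad through which the carousel has been turned since the start, growing clockwise seen from above, counted on through full turns; 0 at the start, when the index pointer (small black bar, 18 x 14 mm, sticking out of the deck's edge beside seat0) stands 0.1 to 0.9 rad short of the column. Turns about a vertical axis with light friction (0.06 N m) and stays where it is left.
- knob (a point): Middle of the round black knob on top of the carousel's centre post: 42 mm in diameter, 30 mm tall (from 120 to 150 mm above the bench; this point is 137 mm above it), on the axis, fixed to the carousel; grip it from above and turn.
- seat0 (a point): Centre of carousel seat 0, on the deck 60 mm above the bench, 92 mm from the axis; seats 0 to 5 follow every 60 degrees counter-clockwise seen from above. A seat is a plastic collar 8 mm tall, 68 mm inside and 76 mm outside diameter; a jar stands inside it on the deck. Turns with the carousel. The index pointer is beside it.
- seat1 (a point): Centre of carousel seat 1, on the deck 60 mm above the bench, 92 mm from the axis; seats 0 to 5 follow every 60 degrees counter-clockwise seen from above. A seat is a plastic collar 8 mm tall, 68 mm inside and 76 mm outside diameter; a jar stands inside it on the deck. Turns with the carousel.
- seat2 (a point): Centre of carousel seat 2, on the deck 60 mm above the bench, 92 mm from the axis; seats 0 to 5 follow every 60 degrees counter-clockwise seen from above. A seat is a plastic collar 8 mm tall, 68 mm inside and 76 mm outside diameter; a jar stands inside it on the deck. Turns with the carousel.
- seat3 (a point): Centre of carousel seat 3, on the deck 60 mm above the bench, 92 mm from the axis; seats 0 to 5 follow every 60 degrees counter-clockwise seen from above. A seat is a plastic collar 8 mm tall, 68 mm inside and 76 mm outside diameter; a jar stands inside it on the deck. Turns with the carousel.
- seat4 (a point): Centre of carousel seat 4, on the deck 60 mm above the bench, 92 mm from the axis; seats 0 to 5 follow every 60 degrees counter-clockwise seen from above. A seat is a plastic collar 8 mm tall, 68 mm inside and 76 mm outside diameter; a jar stands inside it on the deck. Turns with the carousel.
- seat5 (a point): Centre of carousel seat 5, on the deck 60 mm above the bench, 92 mm from the axis; seats 0 to 5 follow every 60 degrees counter-clockwise seen from above. A seat is a plastic collar 8 mm tall, 68 mm inside and 76 mm outside diameter; a jar stands inside it on the deck. Turns with the carousel.
- start (a joint): Travel of the start button in m: 0 released, 0.006 fully down; a spring of 5 N when fully down brings it back up.
- start_top (a point): Top centre of the round grey start button (28 mm in diameter) in its black housing, on the front edge of the housing, right-hand corner as seen from the front; pressed straight down.
- tray_full: Shallow steel tray 190 x 190 mm, 22 mm tall, wall and floor 4 mm, fixed to the bench: the one in which the new jars stand at the start. Origin: centre of its underside; x and y along its sides.
- tray_empty: The same tray on the other side of the changer, empty at the start, fixed: the used jars go in here, on its floor 4 mm above the bench. Origin: centre of its underside; x and y along its sides.
- new_1: A closed screw-cap sample jar, white plastic with a grey cap, a plain upright cylinder 60 mm in diameter and 64 mm tall, about 140 g; all jars look alike. Origin: centre of its underside, z up. New jar: at the start it stands in the full tray (two to four are present).
- new_2: A closed screw-cap sample jar, white plastic with a grey cap, a plain upright cylinder 60 mm in diameter and 64 mm tall, about 140 g; all jars look alike. Origin: centre of its underside, z up. New jar: at the start it stands in the full tray (two to four are present).
- new_3: A closed screw-cap sample jar, white plastic with a grey cap, a plain upright cylinder 60 mm in diameter and 64 mm tall, about 140 g; all jars look alike. Origin: centre of its underside, z up. New jar: at the start it stands in the full tray (two to four are present).
- new_4: A closed screw-cap sample jar, white plastic with a grey cap, a plain upright cylinder 60 mm in diameter and 64 mm tall, about 140 g; all jars look alike. Origin: centre of its underside, z up. New jar: at the start it stands in the full tray (two to four are present).
- used_1: A closed screw-cap sample jar, white plastic with a grey cap, a plain upright cylinder 60 mm in diameter and 64 mm tall, about 140 g; all jars look alike. Origin: centre of its underside, z up. Used jar: at the start it stands in a seat of the carousel (one or two are present).
- used_2: A closed screw-cap sample jar, white plastic with a grey cap, a plain upright cylinder 60 mm in diameter and 64 mm tall, about 140 g; all jars look alike. Origin: centre of its underside, z up. Used jar: at the start it stands in a seat of the carousel (one or two are present).
- beaker: Empty glass beaker, 80 mm in diameter, 100 mm tall, standing on the bench beside the changer; bystander. Origin: centre of its underside.
- wash_bottle: White bottle, 66 mm in diameter, 170 mm tall, standing on the bench; bystander. Origin: centre of its underside.
- meter: Grey hand-held meter, 150 x 75 x 28 mm, lying on the bench; bystander. Origin: centre of its underside.
Not all that is in view belongs to the job. What is shaped like the new_3 but yellow is not meant. What is shaped like the used_2 but red is not meant.

How it is judged:
On the way, in this order (a step that is already met when the one before it is completed fails the run):
1. with the carousel not yet turned (by less than 1.2 rad), every used jar stands in the empty tray and every new jar in a seat (horizontal distance between new_1 and knob between 0.08 and 0.104 m and height (world z) of new_1 between 0.054 and 0.065 m and angle between each of new_1, new_2, new_3, new_4's own z axis and vertical below 0.1 rad and horizontal distance between new_2 and knob between 0.08 and 0.104 m and height (world z) of new_2 between 0.054 and 0.065 m and horizontal distance between new_3 and knob between 0.08 and 0.104 m and height (world z) of new_3 between 0.054 and 0.065 m and horizontal distance between new_4 and knob between 0.08 and 0.104 m and height (world z) of new_4 between 0.054 and 0.065 m and x of used_1 in the frame of tray_empty between -0.075 and 0.075 m and y of used_1 in the frame of tray_empty between -0.075 and 0.075 m and z of used_1 in the frame of tray_empty between -0.004 and 0.012 m and angle between each of used_1, used_2's own z axis and vertical below 0.15 rad and x of used_2 in the frame of tray_empty between -0.075 and 0.075 m and y of used_2 in the frame of tray_empty between -0.075 and 0.075 m and z of used_2 in the frame of tray_empty between -0.004 and 0.012 m and value of joint carousel below 1.2 rad), for 0.2 s.
2. the carousel has been turned clockwise a full turn and stands with its index pointer at the column (within 0.2 rad), every new jar in a seat (horizontal distance between new_1 and knob between 0.08 and 0.104 m and height (world z) of new_1 between 0.054 and 0.065 m and angle between each of new_1, new_2, new_3, new_4's own z axis and vertical below 0.1 rad and horizontal distance between new_2 and knob between 0.08 and 0.104 m and height (world z) of new_2 between 0.054 and 0.065 m and horizontal distance between new_3 and knob between 0.08 and 0.104 m and height (world z) of new_3 between 0.054 and 0.065 m and horizontal distance between new_4 and knob between 0.08 and 0.104 m and height (world z) of new_4 between 0.054 and 0.065 m and x of used_1 in the frame of tray_empty between -0.075 and 0.075 m and y of used_1 in the frame of tray_empty between -0.075 and 0.075 m and z of used_1 in the frame of tray_empty between -0.004 and 0.012 m and angle between each of used_1, used_2's own z axis and vertical below 0.15 rad and x of used_2 in the frame of tray_empty between -0.075 and 0.075 m and y of used_2 in the frame of tray_empty between -0.075 and 0.075 m and z of used_2 in the frame of tray_empty between -0.004 and 0.012 m and value of joint carousel above 6.23319 rad and horizontal distance between seat0 and head below 0.0184 m and velocity of joint carousel between -0.1 and 0.1 rad/s), for 0.2 s.
3. the start button is pressed fully down (value of joint start above 0.0048 m), for 0.05 s.
At the end, for the whole second after the job is handed in: New jars upright in carousel seats (12 mm, 0.1 rad), used jars upright on the floor of the once empty tray, all at rest; carousel turned a full turn clockwise, its index pointer at the column within 0.25 rad; start button pressed and up again; bystanders moved under 25 mm (horizontal distance between new_1 and knob between 0.08 and 0.104 m and height (world z) of new_1 between 0.054 and 0.065 m and angle between each of new_1, new_2, new_3, new_4's own z axis and vertical below 0.1 rad and horizontal distance between new_2 and knob between 0.08 and 0.104 m and height (world z) of new_2 between 0.054 and 0.065 m and horizontal distance between new_3 and knob between 0.08 and 0.104 m and height (world z) of new_3 between 0.054 and 0.065 m and horizontal distance between new_4 and knob between 0.08 and 0.104 m and height (world z) of new_4 between 0.054 and 0.065 m and x of used_1 in the frame of tray_empty between -0.075 and 0.075 m and y of used_1 in the frame of tray_empty between -0.075 and 0.075 m and z of used_1 in the frame of tray_empty between -0.004 and 0.012 m and angle between each of used_1, used_2's own z axis and vertical below 0.15 rad and x of used_2 in the frame of tray_empty between -0.075 and 0.075 m and y of used_2 in the frame of tray_empty between -0.075 and 0.075 m and z of used_2 in the frame of tray_empty between -0.004 and 0.012 m and linear speed of each of new_1, new_2, new_3, new_4, used_1, used_2 below 0.02 m/s and value of joint carousel above 6.23319 rad and horizontal distance between seat0 and head below 0.023 m and value of joint start below 0.0015 m); the robot touches nothing.
It fails at once if a bystander (beaker, bottle or meter) is moved more than 25 mm or tipped (distance of any of beaker, wash_bottle, meter from where it was at the start of the episode above 0.025 m or angle between any of beaker, wash_bottle, meter's own z axis and vertical above 0.4 rad).
Of new_1, new_2, new_3, new_4 only 2 to 4 are there at a start; the rules pass over those that are not, and their reading is None.
Of used_1, used_2 only 1 to 2 are there at a start; the rules pass over those that are not, and their reading is None.
At some moment in a run one of new_1, new_2, new_3, new_4, used_1, used_2 may be knocked a few centimetres aside while the robot is not near it.
It also fails if it takes over 210 s, if anything falls off the work surface, if the arm or the gripper's body presses on something with over 40 N, if the wrist force passes 120 N, or if a joint passes its speed limit or range.

## Robot

A 7-joint arm with a two-finger parallel gripper is mounted at the origin on the work surface. World frame = base frame: x ahead of the robot, y to its left, z up, the work surface at z = 0. Lengths are in m, angles in rad, forces in N, time in s.
With the tool pointing down it reaches from about 0.4 to 0.875 m from the base axis. Payload 19.3 kg.
Tool frame: the origin (TCP) lies at the very end of the fingers, on their centre line; the grasp point (between the pads) lies bot.grasp_offset behind it (bot.grasp_offset is the distance from the TCP to the grasp point, in m); z points along the fingers, y is the direction in which the jaws open and shut (so a half turn about z gives the same grasp; the last joint's range is limited). The gripper opens to 85 mm and grips with 20 to 120 N. Pads are 22 mm wide; open, the fingers measure 114 mm over their backs; the gripper's body (76 mm by 85 mm) begins 54 mm behind the grasp point. The pads swing forward as they close: fully open they stand 13 mm farther back than shut.
Start: joints at [1.132, 0.521, -0.036, 1.599, 0.021, 1.021, -0.113], TCP at [0.225, -0.583, 0.231] pointing down, gripper open.
Joint ranges: [-2.91, 2.91], [-0.3, 2.13], [-1.5, 1.42], [0.17, 2.43], [-1.26, 4.41], [0.16, 1.93], [-2.52, 2.52]. Speed limits (rad/s): [1.89, 1.89, 2.39, 2.39, 3.01, 3.01, 3.01].

## Interface

Orientations are given as [roll, pitch, yaw] about the fixed x, y, z axes, in that order (R = Rz(yaw) Ry(pitch) Rx(roll)).
In Python, from workcell import bot gives the robot as it stands. The module is installed in compiled form; this text tells all that it offers.
- The arm moves only by the shell command python3 -m handwheel 'ROWS' [OPENING] [FORCE]. ROWS is JSON, a list of rows, each a list of 6 numbers: the shift along the tool's x, y, z as a fraction of full scale, then the turn, a rotation vector about the tool's x, y, z as a fraction of full scale. In form: [[x, y, z, rx, ry, rz], ...]. A call has 1 to 8 rows; each row shifts and turns the commanded pose from where the row before left it, along the tool's axes as they then stand; what a row does not reach is not made up. Full scale, the value 1, is 0.025 m for a shift and 360 degrees for a turn. A row lasts 1/8 s, in which the tool goes at most 62.5 mm and 10.7 degrees, less where a joint would pass 70% of its speed; a pose out of reach is approached as far as the arm can. A call with a number of a shift or a turn outside -1 to 1 is refused whole. A call with a gripper value outside its range is refused whole. OPENING is the closure, from -1 (fully open) to 1 (shut), set as the call begins (- or left out, the last holds). The fingers move at their own pace and stop on an object; FORCE is the grip in N (left out, the last holds). Time passes only in rows, so rows that do not move let the fingers close. It gives the time, the measured TCP pose, the force and the opening at its end, in the units of the state.
- bot.observe(): the state, without advancing time (a new reading comes with each control period).
- bot.grab_frame(name): name is "scene" or "top"; returns a dict with "pixels" (400x640x3 uint8, blue, green, red), "vertical_fov" (degrees; the focal length in pixels is half the picture's height over the tangent of half this angle, whatever the lens; pixels are square), "cx", "cy" (the principal point, pixels), "R" (3x3) and "t" (3): a world point X has camera coordinates R X + t. Camera axes: x right, y down, z forward; pixel columns grow to the right and rows downward; lengths in m; the calibration is good to about 2 mm. A picture is of the moment at which its call begins. There is no depth.
- bot.job_done(): hands the job in, once; it reports no verdict.
Trained networks look in a picture, given as the dict that the camera call returned (one of the last four; its "shot" number tells which), for a name from the list of things; names that differ only in an ending like _2 or _b are one class to them, and where a whole thing is asked for, a point or a joint stands for the part that bears it (a point fixed in the world has none). Each returns a list of dicts, best first, with "score" (0 to 1); they miss things now and then, are a little off and sometimes report something else, mostly with a low value. They report only what shows in the picture. A call takes as long as a camera call. They do not tell look-alikes from the thing itself.
- bot.trace(picture, thing): "region" (400x640 bool, what is visible of it) and "point" ([column, row] in pixels, amid what is visible of it).
The state is a dict: "clock": time; "qpos": joint angles; "qd": joint speeds; "joint_efforts": joint torques, N m; "position": TCP position; "tool_rot": TCP orientation; "force": force on the tool from outside, world axes, zero at the start; "moment": the same for the moment, N m; "grip_width": finger opening in m.
Only numpy, scipy, OpenCV 4.12 (cv2) and the standard library are available. Lean on these libraries where they do the work, as an engineer would, in place of code of your own. Each camera call takes 0.05 s, during which the arm holds its last target.

## Working session

There is one attempt and no reset: what is moved stays moved. The work goes in short steps, Python scripts to look and compute and a shell command to move; the robot and the scene stay as the last step left them, time stands still between calls to the robot, and variables do not carry over. Pictures are saved under pics/ and viewed, and the job is handed in when it is done.

```bash
mkdir -p pics; cat > h.py <<'E'
import numpy as np, cv2
from workcell import bot
def K(p):
    f=200/np.tan(np.radians(p["vertical_fov"])/2); return f
def proj(p,X):
    c=np.array(p["R"])@np.array(X,float)+np.array(p["t"]); f=K(p)
    return np.array([p["cx"]+f*c[0]/c[2],p["cy"]+f*c[1]/c[2]])
def onz(p,uv,z):
    f=K(p); d=np.array([(uv[0]-p["cx"])/f,(uv[1]-p["cy"])/f,1.]); R=np.array(p["R"]); t=np.array(p["t"])
    o=-R.T@t; d=R.T@d; return o+d*(z-o[2])/d[2]
E
python3 - <<'E'
from h import *
s=bot.observe(); print(s); print(bot.grasp_offset)
for n in("scene","top"):
    p=bot.grab_frame(n); cv2.imwrite(f"pics/{n}0.png",p["pixels"]); print(n,p["vertical_fov"],p["cx"],p["cy"],-np.array(p["R"]).T@p["t"])
E
```

```text
{'clock': 0.0, 'qpos': array([ 1.13182194,  0.52198087, -0.03632258,  1.60003546,  0.02118087,
        1.02106797, -0.11283144]), 'qd': array([-0.00070338, -0.00122381,  0.00242252, -0.00094123, -0.000875  ,
        0.00053118, -0.00016743]), 'joint_efforts': array([-1.15916373e-03, -9.27104115e+01,  1.97986543e+00, -3.69935632e+01,
        1.78296299e-02,  8.22744827e-03, -1.74156395e-05]), 'position': array([ 0.22513922, -0.58267389,  0.23073659]), 'tool_rot': array([-3.14048715e+00,  6.50957352e-05,  3.68719321e-01]), 'force': array([ 0.75664251, -0.20193762, -0.14058898]), 'moment': array([-0.00226454,  0.02632967, -0.00735233]), 'grip_width': 0.08551983745202285}
0.0187
scene 53.55715386603108 317.97319133107015 194.73988199158978 [1.37060147 0.25952459 0.90979426]
top 49.359363479141855 318.536043037053 201.7416498896138 [ 0.43508258 -0.08217065  1.44596358]
```

View pics/scene0.png

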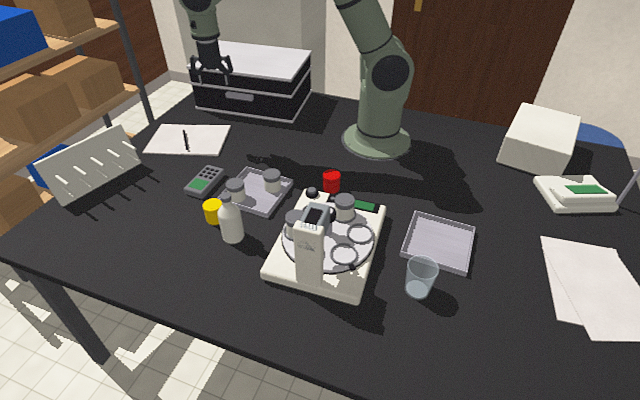

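View pics/top0.png

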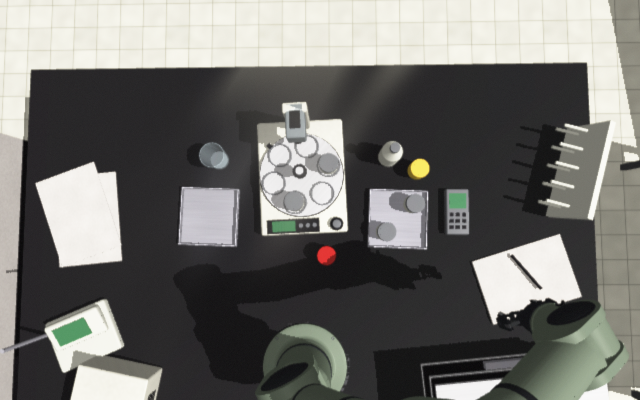

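```bash
python3 - <<'E'
from h import *
p=bot.grab_frame("top"); im=p["pixels"]
c=cv2.resize(im[90:280,170:470],(800,507),interpolation=cv2.INTER_CUBIC); cv2.imwrite("pics/top1.png",c)
for th,z in (("new_1",.05),("knob",.15),("carousel",.06),("tray_empty",.022),("tray_full",.022),("changer",.045),("start",.05),("seat0",.065),("beaker",.1),("wash_bottle",.17),("meter",.028)):
    for d in bot.trace(p,th):
        m=d["region"]; ys,xs=np.nonzero(m); r=cv2.minAreaRect(np.c_[xs,ys].astype(np.float32))
        print(th,round(d["score"],2),np.round(d["point"],1),m.sum(),"rect",np.round(r[0],1),np.round(r[1],1),round(r[2],1),"xyz",np.round(onz(p,r[0],z),3))
E
```

```text
new_1 0.88 [419.6 167.2] 307 rect [418.  168.5] [17. 20.] 90.0 xyz [ 0.636 -0.369  0.05 ]
new_1 0.63 [410.6 202.7] 333 rect [413.5 203. ] [18. 21.] 90.0 xyz [ 0.525 -0.352  0.05 ]
new_1 0.38 [212.7 158.5] 632 rect [213.5 155. ] [26. 29.] 90.0 xyz [0.684 0.293 0.05 ]
knob 0.93 [300.4 174.8] 4680 rect [301.  174.5] [81. 82.] 90.0 xyz [0.606 0.002 0.15 ]
knob 0.73 [455.5 212.9] 1182 rect [456.  211.5] [26. 47.] 0.0 xyz [ 0.493 -0.458  0.15 ]
carousel 0.64 [300.  175.1] 4441 rect [301. 175.] [80. 82.] 90.0 xyz [0.616 0.007 0.06 ]
carousel 0.38 [210.1 217.2] 3413 rect [208.5 216. ] [61. 58.] 0.0 xyz [0.485 0.304 0.06 ]
tray_empty 0.92 [208.6 216.9] 3426 rect [208.4 216.1] [59.2 59.9] 2.9 xyz [0.486 0.315 0.022]
tray_empty 0.59 [212.5 157.9] 607 rect [213.5 156. ] [30.4 24.7] 45.0 xyz [0.686 0.301 0.022]
tray_empty 0.58 [302.7 176.8] 4559 rect [301.  174.5] [81. 82.] 90.0 xyz [0.622 0.01  0.022]
tray_full 0.7 [397.7 219. ] 2945 rect [397.9 217.6] [60.5 59.3] 2.4 xyz [ 0.479 -0.306  0.022]
tray_full 0.63 [212.  214.1] 3369 rect [208.6 216. ] [58.7 58. ] 2.8 xyz [0.487 0.315 0.022]
tray_full 0.54 [300.5 175.3] 4516 rect [300.9 175.3] [79.3 82.6] 81.6 xyz [0.62  0.01  0.022]
changer 0.71 [211.7 158.5] 590 rect [212.8 156.8] [29. 24.] 45.0 xyz [0.68  0.297 0.045]
changer 0.62 [299.2 142.7] 5104 rect [300.8 167.3] [133.4  87.6] 86.8 xyz [0.643 0.009 0.045]
seat0 0.89 [300.  173.7] 4672 rect [301.1 175.9] [81.  83.9] 80.9 xyz [0.612 0.007 0.065]
beaker 0.98 [210.9 158.8] 596 rect [213.5 155.5] [25. 29.] 90.0 xyz [0.674 0.28  0.1  ]
wash_bottle 0.68 [389.5 153.5] 456 rect [389.5 153.5] [21.2 25.5] 45.0 xyz [ 0.664 -0.261  0.17 ]
meter 0.92 [455. 209.] 1152 rect [456.  211.5] [47. 24.] 90.0 xyz [ 0.498 -0.493  0.028]
```

View pics/top1.png

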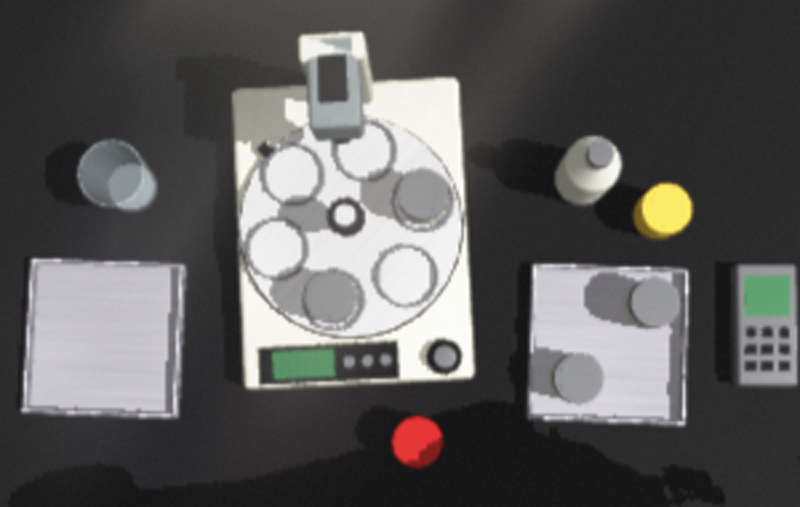

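```bash
cat >> h.py <<'E'
def circ(p,guess,z,r,win=5):
    """refine circle of world radius r at height z near pixel guess by mean radial gradient, subpixel"""
    from scipy.ndimage import map_coordinates, gaussian_filter
    g=gaussian_filter(cv2.cvtColor(p["pixels"],cv2.COLOR_BGR2GRAY).astype(float),.6)
    gx=cv2.Sobel(g,cv2.CV_64F,1,0)/8; gy=cv2.Sobel(g,cv2.CV_64F,0,1)/8
    w0=onz(p,guess,z); a=np.linspace(0,2*np.pi,72,endpoint=False); best=(-1,)
    for step,n in ((.002,win*1),(.0005,5)):
        c=w0 if best[0]<0 else best[1]
        for i in range(-n,n+1):
            for j in range(-n,n+1):
                C=c+np.array([i*step,j*step,0])
                P=np.array([proj(p,C+r*np.array([np.cos(t),np.sin(t),0])) for t in a])
                q=P-P.mean(0); q/=np.linalg.norm(q,axis=1)[:,None]
                X=[P[:,1],P[:,0]]
                s=np.median(np.abs(map_coordinates(gx,X,order=1)*q[:,0]+map_coordinates(gy,X,order=1)*q[:,1]))
                if s>best[0]: best=(s,C)
    return best[1],best[0]
E
python3 - <<'E'
from h import *
p=bot.grab_frame("top")
def g(x,y): return (x/2.667+170,y/2.667+90)
for n,x,y,z,r in (("newA",655,302,.068,.03),("newB",577,377,.068,.03),("usedC",422,196,.124,.03),("usedD",331,298,.124,.03),("knob",345,216,.15,.021),
  ("disc",351,226,.06,.13),("seatFR",404,276,.068,.036),("seatL",276,248,.068,.036),("seatBL",291,174,.068,.036),("seatB",364,150,.068,.036),("button",444,355,.05,.014),("red",417,442,.064,.03),("bottlecap",600,153,.17,.012)):
    c,s=circ(p,g(x,y),z,r); print(n,np.round(c,4),round(s,1))
for n,z,pts in (("tray_empty",.022,[(31,258),(187,263),(178,418),(22,411)]),("tray_full",.022,[(531,263),(688,268),(686,425),(528,418)]),("housing",.045,[(233,90),(458,78),(475,377),(245,387)])):
    w=np.array([onz(p,g(*q),z) for q in pts]); print(n,np.round(w[:,:2],3).tolist(),"c",np.round(w.mean(0),4))
print(onz(p,g(265,149),.06))
E
```

```text
newA [ 0.5233 -0.3548  0.068 ] 16.8
newB [ 0.435  -0.2621  0.068 ] 20.1
usedC [ 0.6424 -0.0838  0.124 ] 14.0
usedD [0.53   0.0158 0.124 ] 16.0
knob [0.6167 0.0065 0.15  ] 49.0
disc [0.6091 0.0089 0.06  ] 20.6
seatFR [ 0.5582 -0.0533  0.068 ] 28.0
seatL [0.5917 0.1018 0.068 ] 26.8
seatBL [0.6779 0.0731 0.068 ] 29.2
seatB [ 0.7074 -0.0053  0.068 ] 26.6
button [ 0.4699 -0.0957  0.05  ] 36.3
red [ 0.3604 -0.0719  0.064 ] 26.0
bottlecap [ 0.6873 -0.2855  0.17  ] 18.9
tray_empty [[0.584, 0.406], [0.577, 0.211], [0.386, 0.22], [0.395, 0.414]] c [0.4854 0.3127 0.022 ]
tray_full [[0.574, -0.214], [0.567, -0.405], [0.376, -0.399], [0.385, -0.208]] c [ 0.4757 -0.3065  0.022 ]
housing [[0.788, 0.152], [0.8, -0.125], [0.435, -0.143], [0.424, 0.135]] c [0.6116 0.0046 0.045 ]
[0.71115315 0.10963994 0.06      ]
```

```bash
python3 - <<'E'
from h import *
from scipy.optimize import least_squares
S={0:(.6779,.0731),1:(.5917,.1018),3:(.5582,-.0533),5:(.7074,-.0053)}
f=lambda v:np.concatenate([np.array(S[k])-v[:2]-.092*np.array([np.cos(v[2]+k*np.pi/3),np.sin(v[2]+k*np.pi/3)]) for k in S])
r=least_squares(f,[.61,.008,.8]); print(r.x,np.round(r.fun*1000,1))
for k in range(6): print(k,np.round(r.x[:2]+.092*np.array([np.cos(r.x[2]+k*np.pi/3),np.sin(r.x[2]+k*np.pi/3)]),4))
E
```

```text
[0.61815027 0.01222015 0.82245655] [-2.8 -6.5  0.6  1.7  2.6  1.9 -0.4  3. ]
0 [0.6807 0.0796]
1 [0.5911 0.1001]
2 [0.5285 0.0327]
3 [ 0.5556 -0.0552]
4 [ 0.6452 -0.0757]
5 [ 0.7078 -0.0083]
```

```bash
cat >> h.py <<'E'
def overlay(p,items,roi,name,sc=5):
    """items: (center xyz, r, color)"""
    x0,y0,x1,y1=roi; im=cv2.resize(p["pixels"][y0:y1,x0:x1],None,fx=sc,fy=sc,interpolation=cv2.INTER_CUBIC)
    for C,r,col in items:
        P=np.array([(proj(p,np.array(C)+r*np.array([np.cos(t),np.sin(t),0]))-[x0,y0]+.5)*sc for t in np.linspace(0,6.283,60)])
        cv2.polylines(im,[P.astype(int)],True,col,1)
    cv2.imwrite(name,im)
E
python3 - <<'E'
from h import *
p=bot.grab_frame("top")
G,R,B=(0,200,0),(0,0,255),(255,0,0)
it=[((.6424,-.0838,.124),.03,R),((.53,.0158,.124),.03,R),((.6167,.0065,.15),.021,B),((.6091,.0089,.06),.13,B)]
for c in ((.5582,-.0533),(.5917,.1018),(.6779,.0731),(.7074,-.0053)): it.append(((*c,.068),.036,G))
it.append(((.4699,-.0957,.05),.014,B))
overlay(p,it,(245,105,355,225),"pics/ov1.png",5)
E
```

```text
(no output)
```

View pics/ov1.png

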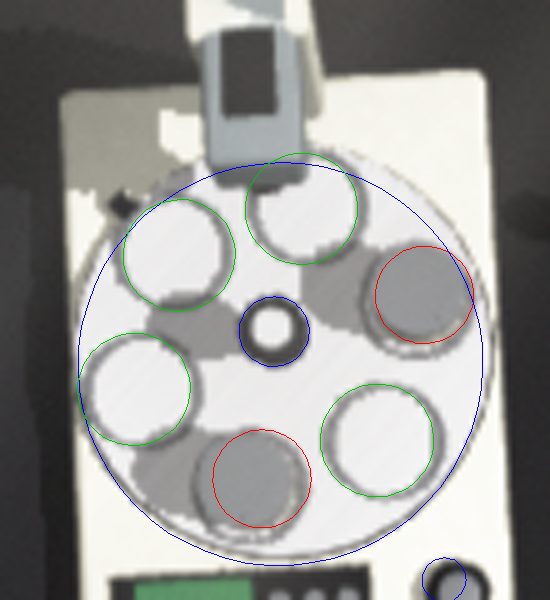

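```bash
cat >> h.py <<'E'
def fitc(p,guess_w,z,rs,mode,rad=.012):
    """mode 'dark': mean darkness on ring; 'edge+': brighter outside, 'edge-': darker outside. Trimmed mean."""
    from scipy.ndimage import map_coordinates
    g=cv2.cvtColor(p["pixels"],cv2.COLOR_BGR2GRAY).astype(float); a=np.linspace(0,2*np.pi,90,endpoint=False)
    f=K(p);R=np.array(p["R"]);t=np.array(p["t"])
    def ring(C,r):
        W=np.c_[C[0]+r*np.cos(a),C[1]+r*np.sin(a),np.full(90,z)]@R.T+t
        return map_coordinates(g,[p["cy"]+f*W[:,1]/W[:,2],p["cx"]+f*W[:,0]/W[:,2]],order=1)
    def sc(C,r):
        if mode=='dark': v=(ring(C,r-.006)+ring(C,r+.006))/2-ring(C,r)
        else: v=(ring(C,r+.003)-ring(C,r-.003))*(1 if mode=='edge+' else -1)
        return np.clip(v,-40,60).mean()
    best=(-1e9,)
    c=np.array(guess_w[:2],float)
    for step,n in ((.002,int(rad/.002)),(.0005,5)):
        for i in range(-n,n+1):
            for j in range(-n,n+1):
                for r in rs:
                    C=c+[i*step,j*step]; s=sc(C,r)
                    if s>best[0]: best=(s,C,r)
        c=best[1]
    return best
E
python3 - <<'E'
from h import *
p=bot.grab_frame("top")
q=lambda x,y:(x/5-.5+245,y/5-.5+105)
rs=np.arange(.034,.0405,.001); rj=[.029,.03,.031]
L=[("FR",381,441,.066,rs,'dark'),("L",140,390,.066,rs,'dark'),("BL",177,255,.066,rs,'dark'),("B",308,207,.066,rs,'dark'),("C",423,295,.124,rj,'edge+'),("D",260,479,.124,rj,'edge+'),
("knob",274,331,.15,[.02,.021,.022],'edge+'),("disc",285,360,.06,np.arange(.128,.146,.001),'dark'),("button",460,583,.06,np.arange(.012,.017,.001),'edge-')]
it=[]
for n,x,y,z,r,m in L:
    b=fitc(p,onz(p,q(x,y),z),z,r,m); print(n,np.round(b[1],4),b[2],round(b[0],1)); it.append(((*b[1],z),b[2],(0,0,255)))
overlay(p,it,(245,105,355,235),"pics/ov2.png",4.6)
E
```

```text
FR [ 0.5574 -0.0583] 0.036000000000000004 58.6
L [0.5905 0.0962] 0.036000000000000004 52.2
BL [0.6804 0.0777] 0.036000000000000004 51.8
B [ 0.7079 -0.0104] 0.035 45.1
C [ 0.6449 -0.0769] 0.031 29.5
D [0.5284 0.0165] 0.031 30.8
knob [0.6151 0.0071] 0.022 60.0
disc [0.619  0.0082] 0.135 30.1
button [ 0.4616 -0.1056] 0.012 60.0
```

View pics/ov2.png

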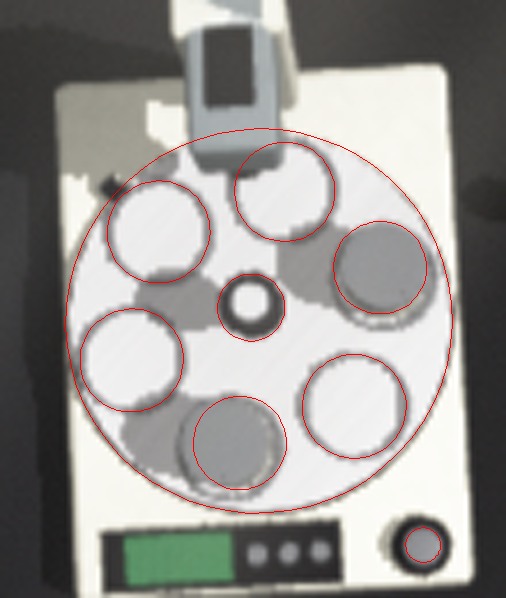

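```bash
python3 - <<'E'
from h import *
from scipy.optimize import least_squares
S={0:(.6804,.0777),1:(.5905,.0962),3:(.5574,-.0583),5:(.7079,-.0104)}
f=lambda v:np.concatenate([np.array(S[k])-v[:2]-.092*np.array([np.cos(v[2]+k*np.pi/3),np.sin(v[2]+k*np.pi/3)]) for k in S])
r=least_squares(f,[.61,.008,.8]); print(r.x,np.round(r.fun*1000,1))
p=bot.grab_frame("top");it=[]
for k in range(6):
    c=r.x[:2]+.092*np.array([np.cos(r.x[2]+k*np.pi/3),np.sin(r.x[2]+k*np.pi/3)]); print(k,np.round(c,4)); it+=[((*c,.068),.038,(0,0,255)),((*c,.124),.03,(0,200,0))]
overlay(p,it,(245,105,355,235),"pics/ov3.png",4.6)
ps=bot.grab_frame("scene"); overlay(ps,it,(250,170,400,280),"pics/ov4.png",5)
E
```

```text
[0.61860377 0.00925846 0.83446361] [ 0.   0.3  0.  -0.6  0.6  0.6 -0.6 -0.2]
0 [0.6804 0.0774]
1 [0.5905 0.0968]
2 [0.5287 0.0287]
3 [ 0.5568 -0.0589]
4 [ 0.6467 -0.0783]
5 [ 0.7085 -0.0102]
```

View pics/ov3.png

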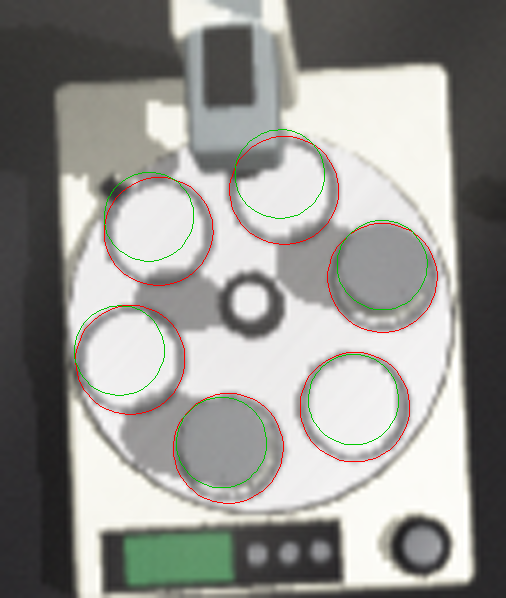

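View pics/ov4.png

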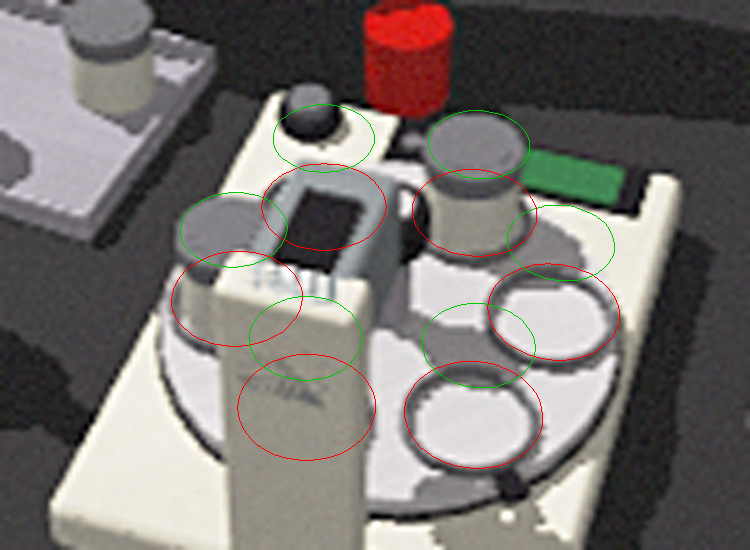

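```bash
cat >> h.py <<'E'
from scipy.spatial.transform import Rotation as Ro
def go(x,y,z,yaw=None):
    s=bot.observe(); P=s["position"]; R=Ro.from_euler("xyz",s["tool_rot"])
    yw=s["tool_rot"][2] if yaw is None else yaw
    T=Ro.from_euler("xyz",[np.pi,0,yw])
    if yaw is None: T0=R
    rv=(R.inv()*T).as_rotvec()/(2*np.pi)
    d=np.array([x,y,z])-P
    print("t",round(s["clock"],2),"P",np.round(P,4),"rpy",np.round(s["tool_rot"],3),"q",np.round(s["qpos"],2),"F",np.round(s["force"],1),"w",round(s["grip_width"],4))
    print("turn units",np.round(rv,4),"| shift units now-axes",np.round(R.inv().apply(d)/.025,3),"| after-turn axes",np.round(T.inv().apply(d)/.025,3))
E
python3 - <<'E'
from h import *
p=bot.grab_frame("top")
it=[]
for n,g,z in (("A",(.5233,-.3548),.068),("B",(.435,-.262),.068),("D",(.5275,.0255),.124),("C",(.6467,-.0783),.124),("red",(.36,-.072),.064)):
    for m in ("edge+",) if n!="A" else ("edge+","edge-"):
        b=fitc(p,g,z,[.03],m,.008); print(n,m,np.round(b[1],4),round(b[0],1))
    it.append(((*b[1],z),.03,(0,0,255)))
overlay(p,it,(280,150,440,260),"pics/ov5.png",5)
go(.5233,-.3548,.2)
E
```

```text
A edge+ [ 0.5228 -0.3483] 25.0
A edge- [ 0.5288 -0.3553] 24.4
B edge+ [ 0.435  -0.2595] 37.0
D edge+ [0.527 0.015] 29.4
C edge+ [ 0.6447 -0.0758] 24.7
red edge+ [ 0.3495 -0.0615] -6.6
t 1.0 P [ 0.2252 -0.583   0.2313] rpy [-3.142  0.     0.369] q [ 1.13  0.52 -0.04  1.6   0.02  1.02 -0.11] F [ 0.1 -0.7  0.6] w 0.0859
turn units [-0.  0. -0.] | shift units now-axes [14.41  -4.216  1.251] | after-turn axes [14.41  -4.216  1.252]
```

View pics/ov5.png

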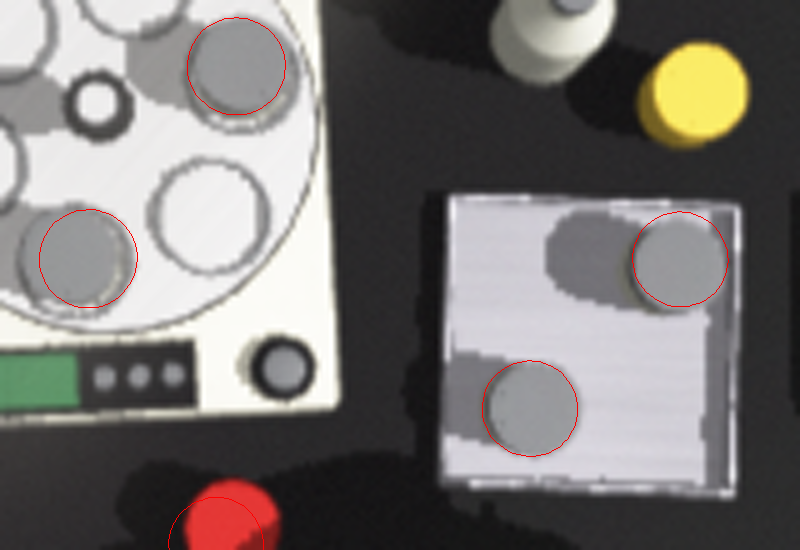

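Candidates for the jars, by top-view pixel:
- Grey-cap jars in the right tray at (415,202) and (385,231): new.
- Grey-cap jars on the carousel at (328,163) and (294,202): used.
- Red at (326,255) and yellow at (419,168): look-alikes, excluded.

The crop confirms the grey caps at both tray positions. I'll take the jar at (415,202) first.

```bash
python3 -m handwheel '[[0.9,-0.26,0.08,0,0,0],[0.91,-0.26,0.08,0,0,0],[0.91,-0.26,0.08,0,0,0],[0.91,-0.26,0.08,0,0,0],[0.91,-0.26,0.08,0,0,0],[0.91,-0.26,0.08,0,0,0],[0.91,-0.26,0.08,0,0,0],[0.91,-0.26,0.08,0,0,0]]' -1 40
python3 -m handwheel '[[0.91,-0.26,0.08,0,0,0],[0.91,-0.26,0.08,0,0,0],[0.91,-0.26,0.08,0,0,0],[0.91,-0.26,0.08,0,0,0],[0.91,-0.26,0.08,0,0,0],[0.91,-0.26,0.08,0,0,0],[0.91,-0.26,0.08,0,0,0],[0.91,-0.26,0.08,0,0,0]]'
python3 - <<'E'
from h import *
go(.527,-.355,.034)
p=bot.grab_frame("scene");cv2.imwrite("pics/s1.png",cv2.resize(p["pixels"][100:260,140:380],(720,480)))
E
```

```text
clock: 2.0
position: [0.3767, -0.4685, 0.2153]
tool_rot: [3.142, -0.0, 0.369]
force: [0.4, 0.4, 0.3]
grip_width: 0.0858
clock: 3.0
position: [0.5281, -0.3542, 0.1992]
tool_rot: [3.142, -0.0, 0.369]
force: [0.6, -0.1, 0.2]
grip_width: 0.0852
t 3.0 P [ 0.5281 -0.3542  0.1992] rpy [ 3.142 -0.     0.369] q [ 0.56  0.57 -0.09  1.6   0.06  0.97 -0.75] F [ 0.6 -0.1  0.2] w 0.0852
turn units [ 0. -0. -0.] | shift units now-axes [-0.052  0.016  6.608] | after-turn axes [-0.052  0.016  6.608]
```

View pics/s1.png

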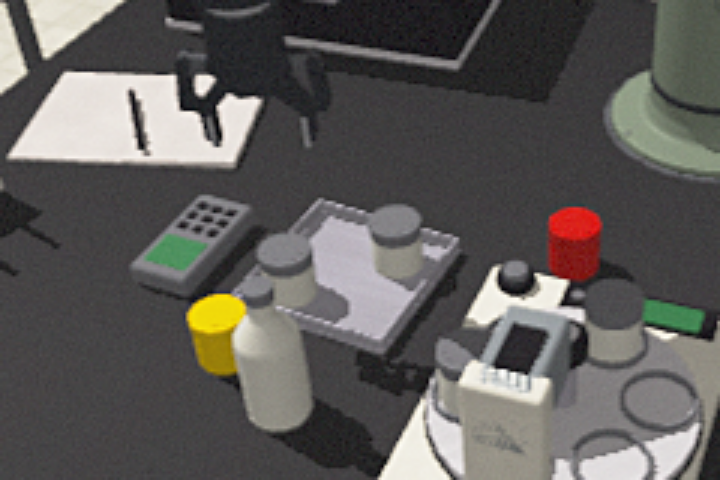

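```bash
python3 - <<'E'
from h import *
p=bot.grab_frame("scene");it=[]
for c in ((.527,-.355),(.435,-.2605)): it+=[((*c,.068),.03,(0,0,255)),((*c,.004),.03,(0,255,0))]
it+=[((.5281,-.3542,.1992),.005,(255,0,0))]
overlay(p,it,(180,110,310,220),"pics/ov6.png",5.5)
E
```

```text
(no output)
```

View pics/ov6.png

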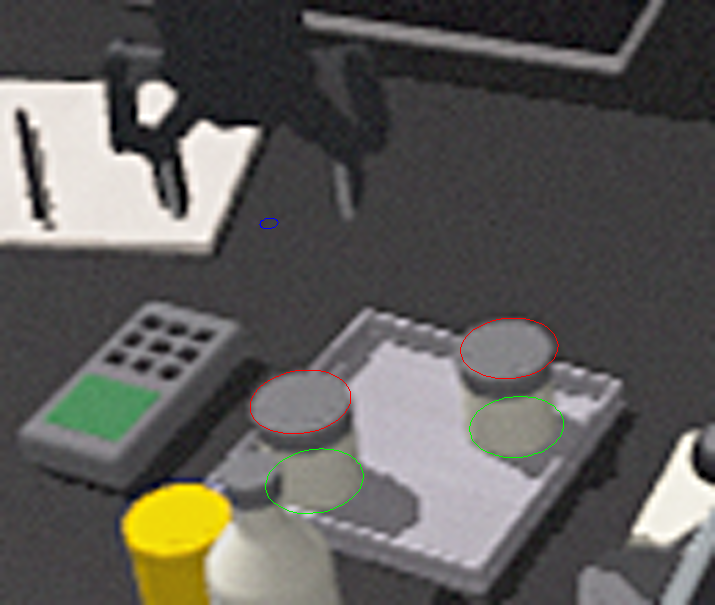

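```bash
python3 -m handwheel '[[-0.05,0.02,0.9,0,0,0],[0,0,0.9,0,0,0],[0,0,0.9,0,0,0],[0,0,0.9,0,0,0],[0,0,0.9,0,0,0],[0,0,0.9,0,0,0],[0,0,0.8,0,0,0],[0,0,0.4,0,0,0]]' -1
python3 -m handwheel '[[0,0,0,0,0,0],[0,0,0,0,0,0],[0,0,0,0,0,0],[0,0,0,0,0,0],[0,0,0,0,0,0],[0,0,0,0,0,0]]' 1 40
python3 -m handwheel '[[0,0,-0.5,0,0,0],[0,0,-0.9,0,0,0],[0,0,-0.9,0,0,0],[0,0,-0.9,0,0,0],[0,0,-0.9,0,0,0],[0,0,-0.9,0,0,0],[0,0,-0.6,0,0,0]]'
python3 - <<'E'
from h import *
go(.5568,-.0589,.17,2.41)
p=bot.grab_frame("scene");cv2.imwrite("pics/s2.png",cv2.resize(p["pixels"][100:260,140:380],(720,480)))
E
```

```text
clock: 4.1
position: [0.5258, -0.3557, 0.0332]
tool_rot: [-3.141, 0.001, 0.369]
force: [0.4, 0.7, 1.1]
grip_width: 0.0855
clock: 4.85
position: [0.5265, -0.356, 0.035]
tool_rot: [3.141, -0.001, 0.369]
force: [-1.7, -0.3, 6.7]
grip_width: 0.059
clock: 5.72
position: [0.5263, -0.3559, 0.176]
tool_rot: [3.141, -0.001, 0.369]
force: [0.4, -0.5, -1.3]
grip_width: 0.0591
t 5.72 P [ 0.5263 -0.3559  0.176 ] rpy [ 3.141e+00 -1.000e-03  3.690e-01] q [ 0.56  0.6  -0.09  1.62  0.06  0.92 -0.75] F [ 0.4 -0.5 -1.3] w 0.0591
turn units [ 2.000e-04  1.000e-04 -3.249e-01] | shift units now-axes [  5.421 -10.641   0.234] | after-turn axes [7.027 9.656 0.24 ]
```

View pics/s2.png

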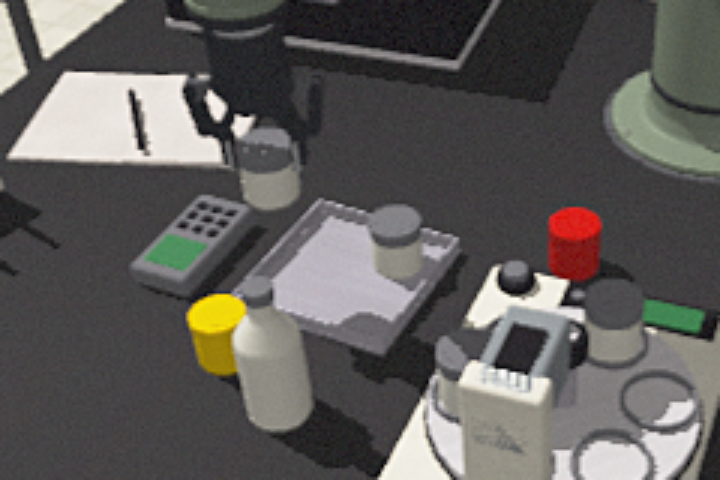

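```bash
python3 -m handwheel '[[0,0,0,0,0,-0.027],[0,0,0,0,0,-0.027],[0,0,0,0,0,-0.027],[0,0,0,0,0,-0.027],[0,0,0,0,0,-0.027],[0,0,0,0,0,-0.027],[0,0,0,0,0,-0.027],[0,0,0,0,0,-0.027]]'
python3 -m handwheel '[[0,0,0,0,0,-0.027],[0,0,0,0,0,-0.027],[0,0,0,0,0,-0.027],[0,0,0,0,0,-0.028]]'
python3 - <<'E'
from h import *
go(.5568,-.0589,.17,2.41)
E
```

```text
clock: 6.78
position: [0.5259, -0.3557, 0.1739]
tool_rot: [-3.141, -0.0, 1.731]
force: [-0.7, -0.2, -1.6]
grip_width: 0.0593
clock: 7.28
position: [0.5258, -0.3557, 0.1739]
tool_rot: [-3.141, -0.001, 2.416]
force: [-0.5, -0.1, -1.3]
grip_width: 0.0588
t 7.28 P [ 0.5258 -0.3557  0.1739] rpy [-3.141e+00 -1.000e-03  2.416e+00] q [ 0.89  0.66 -0.6   1.6   0.42  1.01  1.01] F [-0.5 -0.1 -1.3] w 0.0588
turn units [-0.     -0.0001  0.001 ] | shift units now-axes [6.947 9.707 0.159] | after-turn axes [7.01  9.662 0.156]
```

```bash
python3 -m handwheel '[[0.58,0.81,0,0,0,0],[0.58,0.81,0,0,0,0],[0.58,0.81,0,0,0,0],[0.58,0.81,0,0,0,0],[0.58,0.81,0,0,0,0],[0.58,0.81,0,0,0,0],[0.58,0.81,0,0,0,0],[0.58,0.81,0,0,0,0]]'
python3 -m handwheel '[[0.58,0.81,0,0,0,0],[0.58,0.81,0,0,0,0],[0.58,0.81,0,0,0,0],[0.57,0.8,0,0,0,0],[0,0,0,0,0,0]]'
python3 - <<'E'
from h import *
go(.5568,-.0589,.17,2.41)
p=bot.grab_frame("top");it=[]
for k in (2,3,4):
    a=.8345+k*np.pi/3; c=(.6186+.092*np.cos(a),.0093+.092*np.sin(a)); it+=[((*c,.068),.038,(0,0,255)),((*c,.124),.03,(0,200,0))]
overlay(p,it,(245,105,355,235),"pics/ov7.png",4.6)
p=bot.grab_frame("scene");overlay(p,it,(250,130,400,280),"pics/ov8.png",4)
E
```

```text
clock: 8.28
position: [0.5476, -0.1569, 0.174]
tool_rot: [-3.141, -0.0, 2.411]
force: [0.7, -0.1, -0.3]
grip_width: 0.0592
clock: 8.9
position: [0.5587, -0.0571, 0.1742]
tool_rot: [3.141, -0.001, 2.414]
force: [-0.5, -0.4, 0.1]
grip_width: 0.059
t 8.9 P [ 0.5587 -0.0571  0.1742] rpy [ 3.141e+00 -1.000e-03  2.414e+00] q [ 0.45  0.56 -0.64  1.8   0.41  0.92  0.48] F [-0.5 -0.4  0.1] w 0.059
turn units [ 0.0001 -0.0001  0.0006] | shift units now-axes [ 0.01  -0.106  0.167] | after-turn axes [ 0.009 -0.106  0.167]
```

View pics/ov7.png

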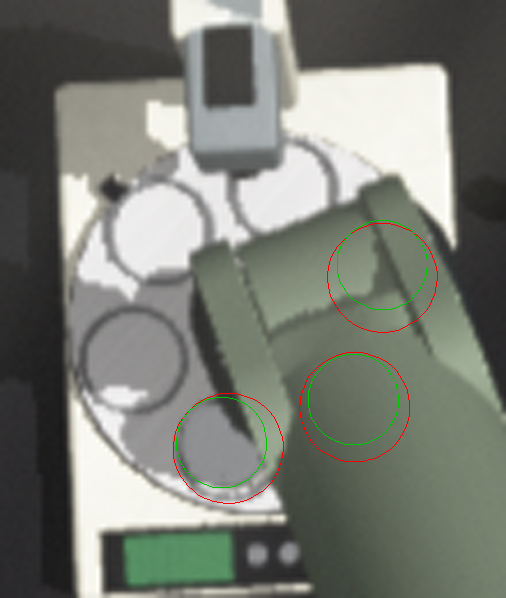

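View pics/ov8.png

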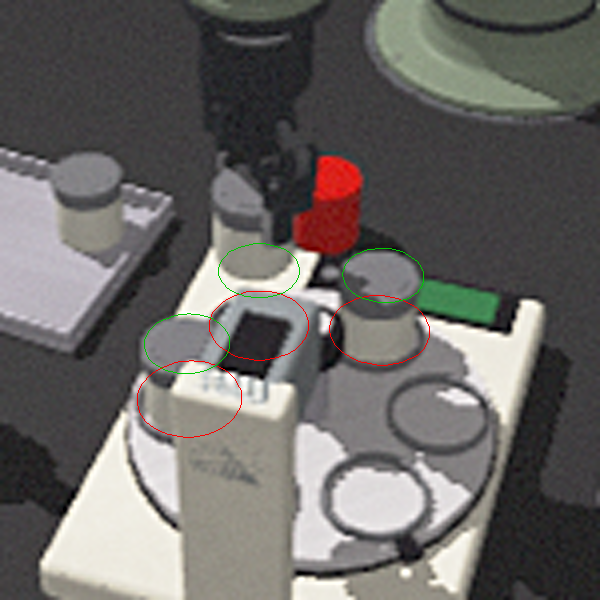

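```bash
python3 -m handwheel '[[0,-0.11,0.6,0,0,0],[0,0,0.6,0,0,0],[0,0,0.6,0,0,0],[0,0,0.5,0,0,0],[0,0,0.4,0,0,0],[0,0,0.2,0,0,0],[0,0,0.15,0,0,0],[0,0,0.1,0,0,0]]'
python3 - <<'E'
from h import *
go(.5568,-.0589,.091,2.41)
p=bot.grab_frame("scene");cv2.imwrite("pics/s3.png",cv2.resize(p["pixels"][130:280,250:400],(600,600)))
E
```

```text
clock: 10.0
position: [0.5571, -0.0611, 0.0956]
tool_rot: [3.141, 0.0, 2.411]
force: [-0.1, -0.8, -1.2]
grip_width: 0.0595
t 10.0 P [ 0.5571 -0.0611  0.0956] rpy [3.141 0.    2.411] q [ 0.41  0.66 -0.57  1.86  0.5   0.77  0.4 ] F [-0.1 -0.8 -1.2] w 0.0595
turn units [0.     0.0001 0.0001] | shift units now-axes [0.067 0.058 0.184] | after-turn axes [0.067 0.058 0.184]
```

View pics/s3.png

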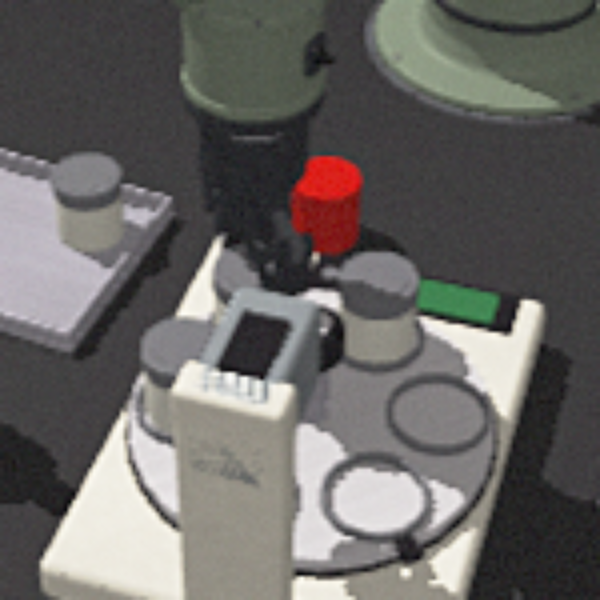

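```bash
python3 -m handwheel '[[0.06,0.06,0.08,0,0,0],[0,0,0.08,0,0,0],[0,0,0.04,0,0,0],[0,0,0,0,0,0]]'
python3 - <<'E'
from h import *
go(.5568,-.0589,.091,2.41)
E
```

```text
clock: 10.55
position: [0.557, -0.059, 0.0909]
tool_rot: [3.141, 0.001, 2.411]
force: [-2.4, -0.5, 6.0]
grip_width: 0.0589
t 10.55 P [ 0.557  -0.059   0.0909] rpy [3.141e+00 1.000e-03 2.411e+00] q [ 0.4   0.67 -0.57  1.86  0.51  0.76  0.39] F [-2.4 -0.5  6. ] w 0.0589
turn units [0.     0.0001 0.0001] | shift units now-axes [ 0.01  -0.003 -0.002] | after-turn axes [ 0.01  -0.003 -0.002]
```

```bash
python3 -m handwheel '[[0,0,0,0,0,0],[0,0,0,0,0,0],[0,0,0,0,0,0],[0,0,0,0,0,0],[0,0,-0.4,0,0,0],[0,0,-0.8,0,0,0],[0,0,-0.8,0,0,0],[0,0,-0.8,0,0,0]]' -1
python3 -m handwheel '[[0,0,-0.8,0,0,0.028],[0,0,0,0,0,0.028],[0,0,0,0,0,0.028],[0,0,0,0,0,0.028],[0,0,0,0,0,0.028],[0,0,0,0,0,0.028],[0,0,0,0,0,0]]'
python3 - <<'E'
from h import *
go(.528,.025,.18,1.358)
p=bot.grab_frame("scene");cv2.imwrite("pics/s4.png",cv2.resize(p["pixels"][130:280,250:400],(600,600)))
E
```

```text
clock: 11.55
position: [0.5571, -0.0589, 0.1626]
tool_rot: [3.141, 0.001, 2.411]
force: [0.3, 0.2, -1.1]
grip_width: 0.0856
clock: 12.42
position: [0.5571, -0.0586, 0.1818]
tool_rot: [3.14, -0.0, 1.357]
force: [-0.4, 0.2, 0.2]
grip_width: 0.0854
t 12.43 P [ 0.5571 -0.0586  0.1818] rpy [ 3.14  -0.     1.357] q [ 0.28  0.5  -0.38  1.81  0.24  0.88 -0.43] F [-0.4  0.2  0.2] w 0.0854
turn units [ 0.0002 -0.     -0.0002] | shift units now-axes [ 3.019 -1.85   0.07 ] | after-turn axes [ 3.022 -1.845  0.072]
```

View pics/s4.png

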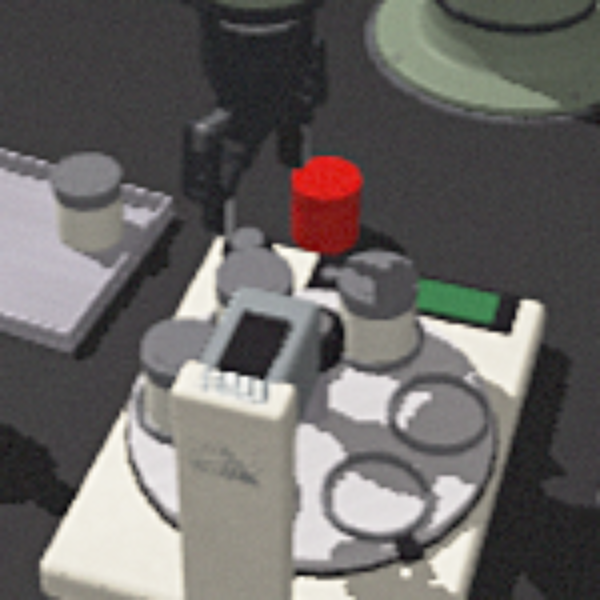

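```bash
python3 -m handwheel '[[0.75,-0.46,0,0,0,0],[0.75,-0.46,0,0,0,0],[0.75,-0.46,0,0,0,0],[0.75,-0.46,0,0,0,0],[0,0,0,0,0,0]]'
python3 - <<'E'
from h import *
go(.528,.025,.09,1.358)
p=bot.grab_frame("top");it=[]
for k in range(6):
    a=.8345+k*np.pi/3; c=(.6186+.092*np.cos(a),.0093+.092*np.sin(a)); it+=[((*c,.068),.038,(0,0,255)),((*c,.124),.03,(0,200,0))]
overlay(p,it,(245,105,355,235),"pics/ov9.png",4.6)
p=bot.grab_frame("scene");overlay(p,it,(250,130,400,280),"pics/ov10.png",4)
E
```

```text
clock: 13.1
position: [0.5277, 0.0256, 0.1811]
tool_rot: [3.141, -0.001, 1.361]
force: [0.9, -0.4, -0.2]
grip_width: 0.0854
t 13.1 P [0.5277 0.0256 0.1811] rpy [ 3.141e+00 -1.000e-03  1.361e+00] q [ 0.15  0.46 -0.41  1.89  0.24  0.84 -0.59] F [ 0.9 -0.4 -0.2] w 0.0854
turn units [ 0.     -0.0001  0.0005] | shift units now-axes [-0.024  0.016  3.645] | after-turn axes [-0.021  0.017  3.645]
```

View pics/ov9.png

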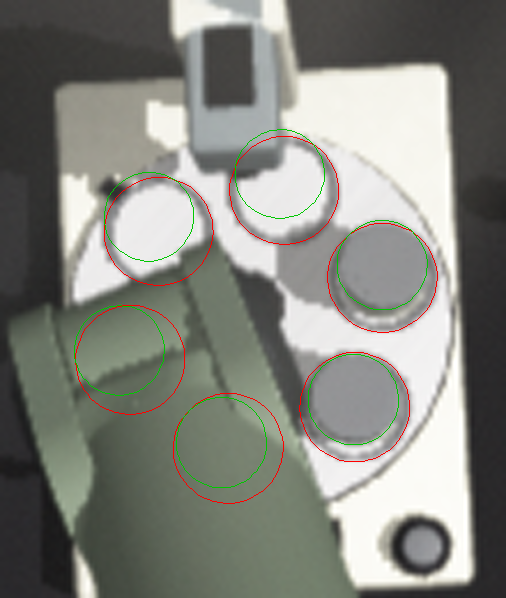

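View pics/ov10.png

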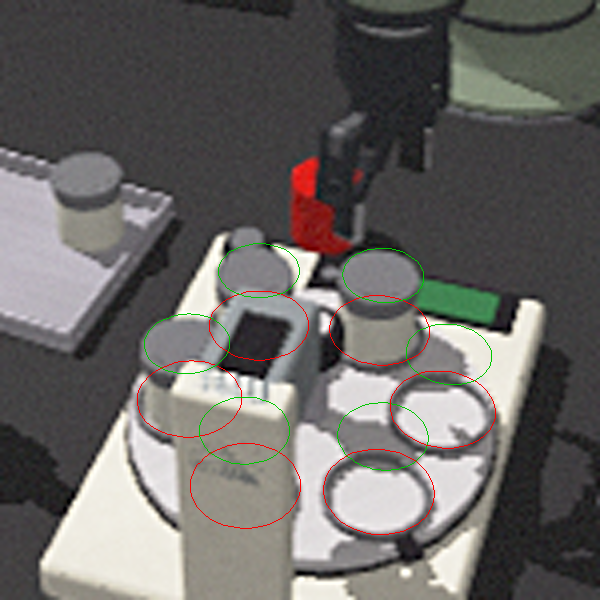

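```bash
python3 -m handwheel '[[0,0,0.6,0,0,0],[0,0,0.7,0,0,0],[0,0,0.7,0,0,0],[0,0,0.6,0,0,0],[0,0,0.5,0,0,0],[0,0,0.4,0,0,0],[0,0,0.1,0,0,0],[0,0,0,0,0,0]]' -1
python3 -m handwheel '[[0,0,0,0,0,0],[0,0,0,0,0,0],[0,0,0,0,0,0],[0,0,0,0,0,0],[0,0,0,0,0,0],[0,0,0,0,0,0]]' 1 40
python3 -m handwheel '[[0,0,-0.3,0,0,0],[0,0,-0.6,0,0,0],[0,0,-0.8,0,0,0],[0,0,-0.8,0,0,0],[0,0,-0.8,0,0,0],[0,0,-0.5,0,0,0]]'
python3 - <<'E'
from h import *
go(.488,.352,.18)
p=bot.grab_frame("scene");cv2.imwrite("pics/s5.png",cv2.resize(p["pixels"][110:310,240:500],(780,600)))
E
```

```text
clock: 14.2
position: [0.5278, 0.0242, 0.0906]
tool_rot: [-3.141, 0.0, 1.355]
force: [-1.8, 0.9, 0.1]
grip_width: 0.0853
clock: 14.95
position: [0.5282, 0.0241, 0.0911]
tool_rot: [3.141, -0.0, 1.355]
force: [-3.5, 0.1, 8.4]
grip_width: 0.0591
clock: 15.7
position: [0.5282, 0.0241, 0.1873]
tool_rot: [3.14, -0.0, 1.355]
force: [-1.2, -0.1, -0.9]
grip_width: 0.0587
t 15.7 P [0.5282 0.0241 0.1873] rpy [ 3.14  -0.     1.355] q [ 0.15  0.45 -0.41  1.88  0.23  0.85 -0.59] F [-1.2 -0.1 -0.9] w 0.0587
turn units [ 0.0002 -0.0001 -0.    ] | shift units now-axes [12.466 -4.379  0.289] | after-turn axes [12.466 -4.379  0.291]
```

View pics/s5.png

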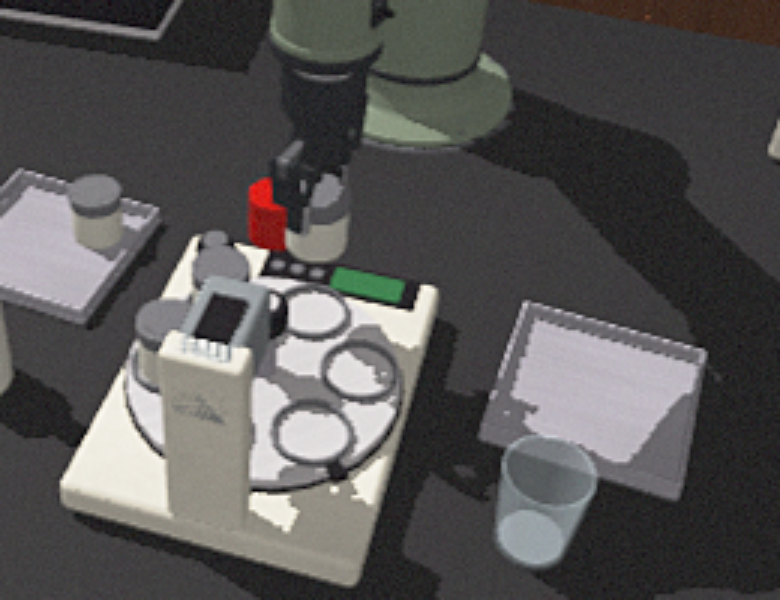

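```bash
python3 -m handwheel '[[0.74,-0.35,0,0,0,0],[0.745,-0.35,0,0,0,0],[0.745,-0.35,0,0,0,0],[0.745,-0.35,0,0,0,0],[0.745,-0.35,0,0,0,0],[0.745,-0.35,0,0,0,0],[0.745,-0.35,0,0,0,0],[0.745,-0.35,0,0,0,0]]'
python3 -m handwheel '[[0.74,-0.35,0,0,0,0],[0.745,-0.35,0,0,0,0],[0.745,-0.35,0,0,0,0],[0.745,-0.35,0.2,0,0,0],[0.745,-0.35,0.4,0,0,0],[0.745,-0.35,0.6,0,0,0],[0.745,-0.35,0.6,0,0,0],[0.745,-0.35,0.6,0,0,0]]'
python3 - <<'E'
from h import *
go(.455,.345,.035)
E
```

```text
clock: 16.75
position: [0.491, 0.1851, 0.1854]
tool_rot: [-3.141, 0.0, 1.355]
force: [0.1, -0.3, -1.5]
grip_width: 0.059
clock: 17.75
position: [0.4545, 0.3454, 0.1248]
tool_rot: [-3.141, 0.0, 1.355]
force: [0.5, -0.3, -2.7]
grip_width: 0.0588
t 17.75 P [0.4545 0.3454 0.1248] rpy [-3.141  0.     1.355] q [-0.46  0.6  -0.42  1.82  0.33  0.79 -1.26] F [ 0.5 -0.3 -2.7] w 0.0588
turn units [-0.      0.0001 -0.    ] | shift units now-axes [-0.011  0.023  3.594] | after-turn axes [-0.012  0.022  3.594]
```

```bash
python3 -m handwheel '[[0,0,0.6,0,0,0],[0,0,0.7,0,0,0],[0,0,0.7,0,0,0],[0,0,0.6,0,0,0],[0,0,0.5,0,0,0],[0,0,0.3,0,0,0],[0,0,0.15,0,0,0],[0,0,0.05,0,0,0]]'
python3 -m handwheel '[[0,0,0,0,0,0],[0,0,0,0,0,0],[0,0,0,0,0,0],[0,0,0,0,0,0],[0,0,-0.4,0,0,0],[0,0,-0.8,0,0,0],[0,0,-0.8,0,0,0],[0,0,-0.8,0,0,0]]' -1
python3 -m handwheel '[[0,0,-0.9,0,0,0],[0,0,-0.9,0,0,0],[0,0,-0.9,0,0,0],[0,0,-0.4,0,0,0]]'
python3 - <<'E'
from h import *
a=.8345+4*np.pi/3; print(.6186+.092*np.cos(a),.0093+.092*np.sin(a),a-2*np.pi)
go(.6455,-.077,.185,a-2*np.pi+np.pi/2)
go(.6455,-.077,.185,a-2*np.pi+np.pi*1.5)
p=bot.grab_frame("scene");cv2.imwrite("pics/s6.png",cv2.resize(p["pixels"][110:310,240:500],(780,600)))
E
```

```text
clock: 18.75
position: [0.4549, 0.345, 0.0356]
tool_rot: [3.141, -0.0, 1.355]
force: [0.0, -0.1, -1.9]
grip_width: 0.0587
clock: 19.75
position: [0.455, 0.3451, 0.1077]
tool_rot: [3.141, -0.001, 1.355]
force: [-0.2, 0.2, 0.3]
grip_width: 0.0857
clock: 20.25
position: [0.4552, 0.3452, 0.1854]
tool_rot: [3.14, -0.002, 1.355]
force: [-0.9, -0.2, 0.0]
grip_width: 0.0853
0.6467443436398361 -0.07828935963393507 -1.2598951023931955
t 20.25 P [0.4552 0.3452 0.1854] rpy [ 3.140e+00 -2.000e-03  1.355e+00] q [-0.43  0.52 -0.45  1.78  0.28  0.91 -1.22] F [-0.9 -0.2  0. ] w 0.0853
turn units [ 1.000e-04 -4.000e-04  1.662e-01] | shift units now-axes [-1.4870e+01  1.1048e+01  6.0000e-03] | after-turn axes [2.0800e+00 1.8408e+01 1.5000e-02]
t 20.25 P [0.4552 0.3452 0.1854] rpy [ 3.140e+00 -2.000e-03  1.355e+00] q [-0.43  0.52 -0.45  1.78  0.28  0.91 -1.22] F [-0.9 -0.2  0. ] w 0.0853
turn units [ 5.000e-04  1.000e-04 -3.338e-01] | shift units now-axes [-1.4870e+01  1.1048e+01  6.0000e-03] | after-turn axes [-2.0800e+00 -1.8408e+01  1.5000e-02]
```

View pics/s6.png

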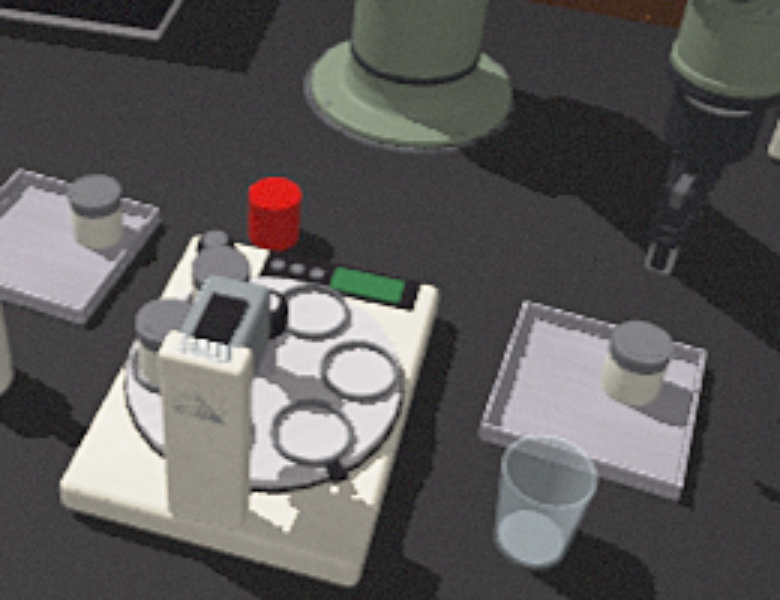

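```bash
python3 -m handwheel '[[0,0,0,0,0,0.028],[0,0,0,0,0,0.028],[0,0,0,0,0,0.028],[0,0,0,0,0,0.028],[0,0,0,0,0,0.028],[0,0,0,0,0,0.026],[0,0,0,0,0,0]]'
python3 -m handwheel '[[0.1,0.9,0,0,0,0],[0.1,0.92,0,0,0,0],[0.1,0.92,0,0,0,0],[0.1,0.92,0,0,0,0],[0.1,0.92,0,0,0,0],[0.1,0.92,0,0,0,0],[0.1,0.92,0,0,0,0],[0.1,0.92,0,0,0,0]]'
python3 - <<'E'
from h import *
go(.6455,-.077,.185,.311)
E
```

```text
clock: 21.18
position: [0.4545, 0.345, 0.1828]
tool_rot: [3.141, 0.0, 0.314]
force: [0.1, 0.7, -0.2]
grip_width: 0.0852
clock: 22.18
position: [0.5304, 0.1756, 0.1829]
tool_rot: [-3.142, 0.0, 0.317]
force: [-0.0, -0.5, 0.7]
grip_width: 0.0855
t 22.18 P [0.5304 0.1756 0.1829] rpy [-3.142  0.     0.317] q [-0.3   0.48 -0.17  1.82  0.1   0.85 -1.77] F [-0.  -0.5  0.7] w 0.0855
turn units [-0.      0.0001  0.0009] | shift units now-axes [ 1.226 11.038 -0.084] | after-turn axes [ 1.291 11.03  -0.084]
```

```bash
python3 -m handwheel '[[0.1,0.92,0,0,0,0],[0.1,0.92,0,0,0,0],[0.1,0.92,0,0,0,0],[0.1,0.92,0,0,0,0],[0.1,0.92,0,0,0,0],[0.1,0.92,0,0,0,0],[0.1,0.92,0,0,0,0],[0.1,0.92,0,0,0,0]]'
python3 -m handwheel '[[0.1,0.92,0,0,0,0],[0.1,0.92,0,0,0,0],[0.1,0.92,0,0,0,0],[0.1,0.92,0,0,0,0],[0,0,0,0,0,0]]'
python3 - <<'E'
from h import *
go(.6455,-.077,.09,.311)
p=bot.grab_frame("scene");cv2.imwrite("pics/s7.png",cv2.resize(p["pixels"][130:280,250:400],(600,600)))
E
```

```text
clock: 23.18
position: [0.6059, 0.0067, 0.1828]
tool_rot: [-3.141, 0.0, 0.317]
force: [-0.5, 0.2, -0.7]
grip_width: 0.0856
clock: 23.8
position: [0.644, -0.0794, 0.1828]
tool_rot: [3.141, 0.0, 0.31]
force: [0.4, 0.6, -0.1]
grip_width: 0.085
t 23.8 P [ 0.644  -0.0794  0.1828] rpy [3.141 0.    0.31 ] q [ 0.11  0.61 -0.12  1.57  0.09  0.96 -1.3 ] F [ 0.4  0.6 -0.1] w 0.085
turn units [ 0.0001  0.     -0.0001] | shift units now-axes [ 0.087 -0.077  3.711] | after-turn axes [ 0.086 -0.075  3.711]
```

View pics/s7.png

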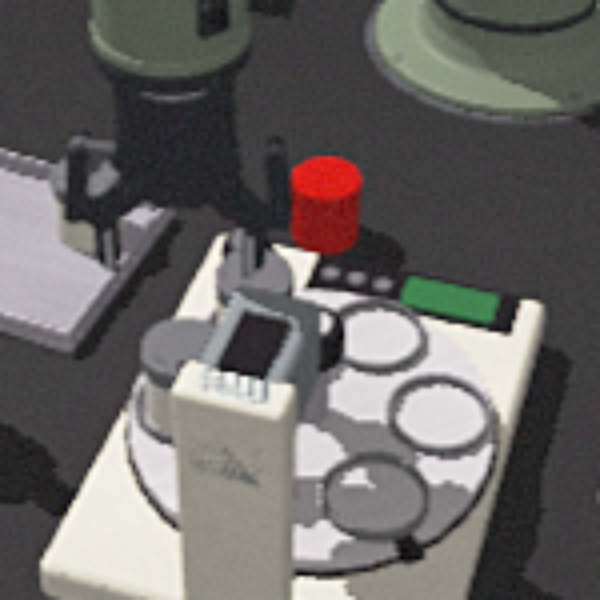

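```bash
python3 -m handwheel '[[0.08,-0.07,0.6,0,0,0],[0,0,0.7,0,0,0],[0,0,0.7,0,0,0],[0,0,0.6,0,0,0],[0,0,0.5,0,0,0],[0,0,0.4,0,0,0],[0,0,0.15,0,0,0],[0,0,0,0,0,0]]' -1
python3 -m handwheel '[[0,0,0,0,0,0],[0,0,0,0,0,0],[0,0,0,0,0,0],[0,0,0,0,0,0],[0,0,0,0,0,0],[0,0,0,0,0,0]]' 1 40
python3 -m handwheel '[[0,0,-0.3,0,0,0],[0,0,-0.6,0,0,0],[0,0,-0.8,0,0,0],[0,0,-0.8,0,0,0],[0,0,-0.8,0,0,0],[0,0,-0.8,0,0,0],[0,0,-0.5,0,0,0]]'
python3 - <<'E'
from h import *
go(.515,.28,.2)
p=bot.grab_frame("scene");cv2.imwrite("pics/s8.png",cv2.resize(p["pixels"][130:280,250:400],(600,600)))
E
```

```text
clock: 24.85
position: [0.6463, -0.0741, 0.0935]
tool_rot: [3.141, -0.003, 0.312]
force: [-1.0, 1.8, 18.5]
grip_width: 0.0853
clock: 25.6
position: [0.6465, -0.0752, 0.0934]
tool_rot: [3.14, -0.004, 0.312]
force: [-0.2, -1.9, 16.5]
grip_width: 0.0591
clock: 26.48
position: [0.6452, -0.0746, 0.2088]
tool_rot: [3.141, -0.001, 0.312]
force: [0.6, 0.7, -2.0]
grip_width: 0.059
t 26.48 P [ 0.6452 -0.0746  0.2088] rpy [ 3.141e+00 -1.000e-03  3.120e-01] q [ 0.11  0.58 -0.13  1.55  0.08  1.01 -1.3 ] F [ 0.6  0.7 -2. ] w 0.059
turn units [ 0.0001 -0.0002 -0.    ] | shift units now-axes [ -0.6   -15.099   0.343] | after-turn axes [ -0.6   -15.098   0.35 ]
```

View pics/s8.png

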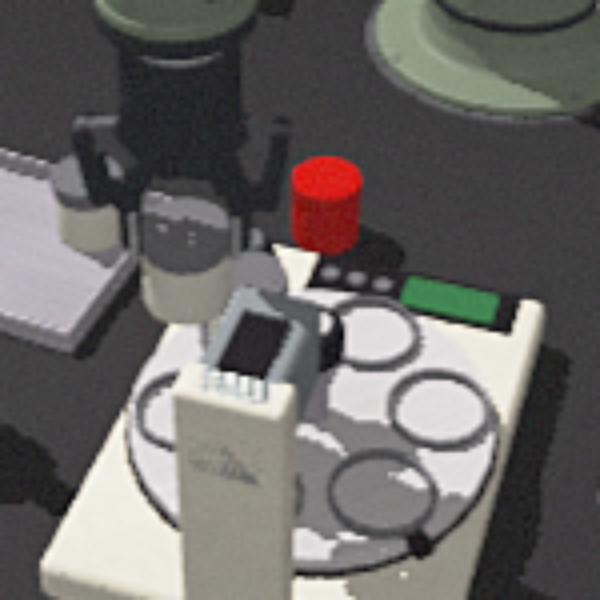

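```bash
python3 -m handwheel '[[-0.02,-0.86,0,0,0,0],[-0.02,-0.86,0,0,0,0],[-0.02,-0.86,0,0,0,0],[-0.02,-0.86,0,0,0,0],[-0.02,-0.86,0,0,0,0],[-0.02,-0.86,0,0,0,0],[-0.02,-0.86,0,0,0,0],[-0.02,-0.86,0,0,0,0]]'
python3 -m handwheel '[[-0.02,-0.86,0,0,0,0],[-0.02,-0.86,0,0,0,0],[-0.02,-0.86,0,0,0,0],[-0.02,-0.86,0,0,0,0],[-0.02,-0.86,0,0,0,0],[-0.02,-0.86,0,0,0,0],[-0.02,-0.86,0,0,0,0],[0,0,0,0,0,0]]'
python3 - <<'E'
from h import *
go(.525,.268,.0375)
p=bot.grab_frame("top");cv2.imwrite("pics/t9.png",cv2.resize(p["pixels"][100:260,170:430],(780,480)))
E
```

```text
clock: 27.52
position: [0.5878, 0.0891, 0.2068]
tool_rot: [-3.142, -0.0, 0.312]
force: [0.5, 0.4, -1.5]
grip_width: 0.0591
clock: 28.52
position: [0.5377, 0.2321, 0.2068]
tool_rot: [-3.141, 0.0, 0.315]
force: [0.1, 0.3, -1.5]
grip_width: 0.0587
t 28.52 P [0.5377 0.2321 0.2068] rpy [-3.141  0.     0.315] q [-0.38  0.49 -0.18  1.73  0.1   0.93 -1.86] F [ 0.1  0.3 -1.5] w 0.0587
turn units [-0.0001  0.     -0.    ] | shift units now-axes [-0.039 -1.516  6.773] | after-turn axes [-0.039 -1.521  6.772]
```

View pics/t9.png

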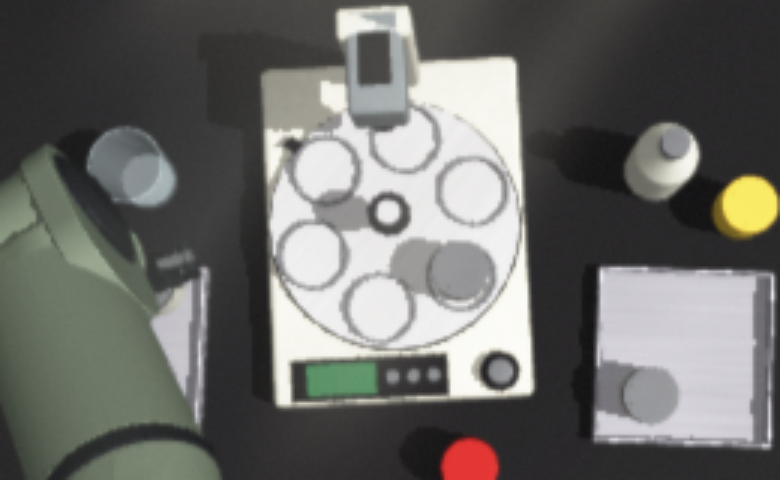

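```bash
python3 -m handwheel '[[0,-0.75,0.3,0,0,0],[0,-0.75,0.6,0,0,0],[0,0,0.8,0,0,0],[0,0,0.8,0,0,0],[0,0,0.8,0,0,0],[0,0,0.8,0,0,0],[0,0,0.8,0,0,0],[0,0,0.8,0,0,0]]'
python3 -m handwheel '[[0,0,0.5,0,0,0],[0,0,0.3,0,0,0],[0,0,0.15,0,0,0],[0,0,0.08,0,0,0],[0,0,0,0,0,0]]'
python3 - <<'E'
from h import *
go(.525,.268,.0375)
E
```

```text
clock: 29.58
position: [0.5264, 0.2664, 0.0626]
tool_rot: [-3.141, 0.001, 0.313]
force: [0.2, -0.2, -2.3]
grip_width: 0.0589
clock: 30.2
position: [0.5274, 0.2657, 0.0388]
tool_rot: [-3.141, -0.0, 0.312]
force: [0.2, 0.4, -2.0]
grip_width: 0.0587
t 30.2 P [0.5274 0.2657 0.0388] rpy [-3.141 -0.     0.312] q [-0.46  0.73 -0.15  1.82  0.17  0.61 -1.97] F [ 0.2  0.4 -2. ] w 0.0587
turn units [-0.     -0.0001  0.    ] | shift units now-axes [-0.062 -0.117  0.054] | after-turn axes [-0.062 -0.117  0.054]
```

```bash
python3 -m handwheel '[[0,0,0.06,0,0,0],[0,0,0,0,0,0]]'
python3 -m handwheel '[[0,0,0,0,0,0],[0,0,0,0,0,0],[0,0,0,0,0,0],[0,0,0,0,0,0],[0,0,-0.4,0,0,0],[0,0,-0.8,0,0,0],[0,0,-0.8,0,0,0],[0,0,-0.9,0,0,0]]' -1
python3 -m handwheel '[[0,0,-0.9,0,0,0],[0,0,-0.9,0,0,0],[0,0,-0.9,0,0,0],[0,0,-0.9,0,0,0]]'
python3 - <<'E'
from h import *
go(.435,-.2605,.2)
p=bot.grab_frame("scene");cv2.imwrite("pics/s10.png",cv2.resize(p["pixels"][110:310,180:500],(800,500)))
E
```

```text
clock: 30.45
position: [0.5276, 0.2657, 0.0376]
tool_rot: [-3.141, -0.001, 0.312]
force: [-0.8, -0.6, 4.8]
grip_width: 0.0584
clock: 31.45
position: [0.5274, 0.2657, 0.1116]
tool_rot: [-3.141, -0.001, 0.312]
force: [0.6, 0.3, -0.9]
grip_width: 0.0853
clock: 31.95
position: [0.5272, 0.2656, 0.202]
tool_rot: [-3.141, -0.001, 0.312]
force: [-0.5, 0.2, 0.1]
grip_width: 0.0852
t 31.95 P [0.5272 0.2656 0.202 ] rpy [-3.141e+00 -1.000e-03  3.120e-01] q [-0.44  0.5  -0.18  1.72  0.11  0.93 -1.92] F [-0.5  0.2  0.1] w 0.0852
turn units [-0.0001 -0.0002  0.    ] | shift units now-axes [-9.975 18.893  0.059] | after-turn axes [-9.974 18.893  0.078]
```

View pics/s10.png

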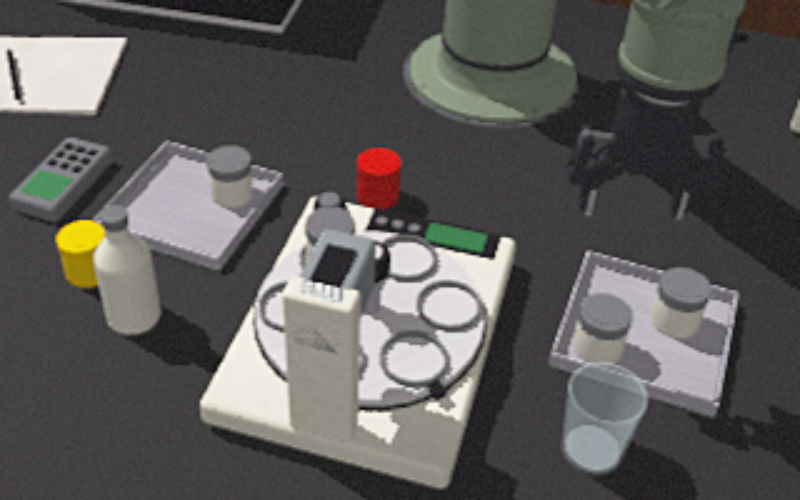

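```bash
python3 -m handwheel '[[-0.45,0.86,0,0,0,0],[-0.45,0.86,0,0,0,0],[-0.45,0.86,0,0,0,0],[-0.45,0.86,0,0,0,0],[-0.45,0.86,0,0,0,0],[-0.45,0.86,0,0,0,0],[-0.45,0.86,0,0,0,0],[-0.45,0.86,0,0,0,0]]'
python3 -m handwheel '[[-0.45,0.86,0,0,0,0],[-0.45,0.86,0,0,0,0],[-0.45,0.86,0,0,0,0],[-0.45,0.86,0,0,0,0],[-0.45,0.86,0,0,0,0],[-0.45,0.86,0,0,0,0],[-0.45,0.86,0,0,0,0],[-0.45,0.86,0,0,0,0]]'
python3 -m handwheel '[[-0.45,0.86,0,0,0,0],[-0.45,0.86,0,0,0,0],[-0.45,0.86,0,0,0,0],[-0.45,0.86,0,0,0,0],[-0.45,0.86,0,0,0,0],[-0.45,0.86,0,0,0,0],[0,0,0,0,0,0]]'
python3 - <<'E'
from h import *
go(.435,-.2605,.034)
p=bot.grab_frame("scene");it=[((.435,-.2605,.068),.03,(0,0,255)),((.435,-.2605,.004),.03,(0,255,0))]
overlay(p,it,(180,110,310,220),"pics/ov11.png",5.5)
E
```

```text
clock: 33.0
position: [0.4937, 0.0722, 0.1995]
tool_rot: [3.142, 0.0, 0.311]
force: [0.8, 0.2, 0.3]
grip_width: 0.0854
clock: 34.0
position: [0.4605, -0.1187, 0.1995]
tool_rot: [-3.141, 0.0, 0.311]
force: [0.0, -0.4, 0.1]
grip_width: 0.0854
clock: 34.88
position: [0.4354, -0.2626, 0.1994]
tool_rot: [3.142, 0.001, 0.309]
force: [0.1, 0.1, -0.1]
grip_width: 0.0853
t 34.88 P [ 0.4354 -0.2626  0.1994] rpy [3.142e+00 1.000e-03 3.090e-01] q [ 0.47  0.38 -0.05  1.94  0.03  0.83 -0.86] F [ 0.1  0.1 -0.1] w 0.0853
turn units [0.     0.0001 0.    ] | shift units now-axes [ 0.016 -0.086  6.616] | after-turn axes [ 0.013 -0.086  6.616]
```

View pics/ov11.png

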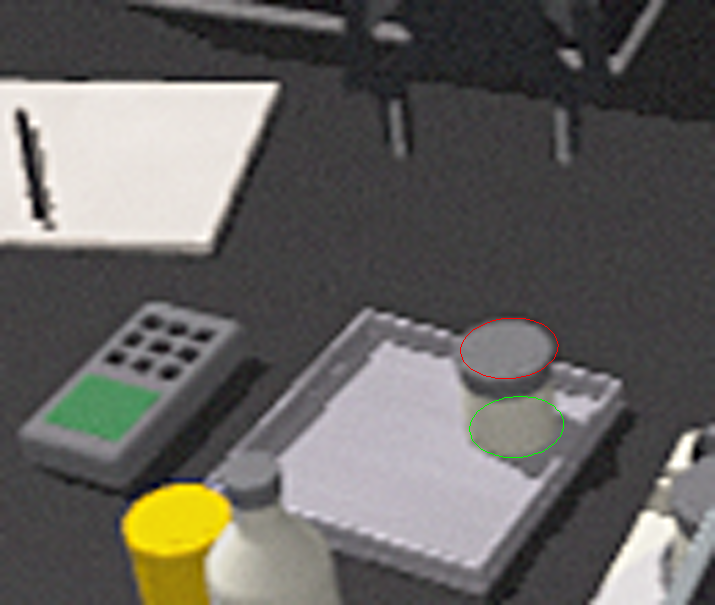

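```bash
python3 -m handwheel '[[0,-0.08,0.9,0,0,0],[0,0,0.9,0,0,0],[0,0,0.9,0,0,0],[0,0,0.9,0,0,0],[0,0,0.9,0,0,0],[0,0,0.9,0,0,0],[0,0,0.8,0,0,0],[0,0,0.4,0,0,0]]' -1
python3 -m handwheel '[[0,0,0,0,0,0],[0,0,0,0,0,0],[0,0,0,0,0,0],[0,0,0,0,0,0],[0,0,0,0,0,0],[0,0,0,0,0,0]]' 1 40
python3 -m handwheel '[[0,0,-0.5,0,0,0],[0,0,-0.9,0,0,0],[0,0,-0.9,0,0,0],[0,0,-0.9,0,0,0],[0,0,-0.9,0,0,0],[0,0,-0.9,0,0,0],[0,0,-0.9,0,0,0]]'
python3 - <<'E'
from h import *
from scipy.optimize import least_squares
p=bot.grab_frame("top"); S={}
for k in (0,1,2,4,5):
    a=.8345+k*np.pi/3; b=fitc(p,(.6186+.092*np.cos(a),.0093+.092*np.sin(a)),.066,[.035,.036,.037],'dark',.012); S[k]=b[1]; print(k,np.round(b[1],4),round(b[0],1))
f=lambda v:np.concatenate([np.array(S[k])-v[:2]-.092*np.array([np.cos(v[2]+k*np.pi/3),np.sin(v[2]+k*np.pi/3)]) for k in S])
r=least_squares(f,[.6186,.0093,.83]); print(r.x,np.round(r.fun*1000,1))
a=r.x[2]+2*np.pi/3
go(r.x[0]+.092*np.cos(a),r.x[1]+.092*np.sin(a),.18,a-np.pi/2)
E
```

```text
clock: 35.92
position: [0.4359, -0.2579, 0.0338]
tool_rot: [-3.14, 0.001, 0.313]
force: [0.5, -0.4, 0.8]
grip_width: 0.0852
clock: 36.67
position: [0.4367, -0.2588, 0.0354]
tool_rot: [3.141, -0.001, 0.312]
force: [-1.6, -0.3, 9.7]
grip_width: 0.0588
clock: 37.55
position: [0.4362, -0.2586, 0.1838]
tool_rot: [3.141, -0.001, 0.312]
force: [0.4, -0.7, -1.5]
grip_width: 0.0589
0 [0.6754 0.082 ] 50.2
1 [0.585  0.0939] 44.7
2 [0.5282 0.0207] 33.7
4 [ 0.6522 -0.0753] 58.0
5 [ 0.709  -0.0041] 44.1
[0.61862252 0.00893881 0.90717169] [ 0.1  0.6  0.8 -0.4  0.7 -1.1 -0.8  1.1 -0.7 -0.2]
t 37.6 P [ 0.4372 -0.2591  0.1863] rpy [ 3.139e+00 -3.000e-03  3.120e-01] q [ 0.46  0.39 -0.05  1.95  0.03  0.79 -0.87] F [ 2.3 -1.1  3.3] w 0.0589
turn units [ 0.0006 -0.0002 -0.1781] | shift units now-axes [ 6.886 -9.585  0.245] | after-turn axes [11.63   2.008  0.25 ]
```

```bash
python3 -m handwheel '[[0,0,0,0,0,-0.0255],[0,0,0,0,0,-0.0255],[0,0,0,0,0,-0.0255],[0,0,0,0,0,-0.0255],[0,0,0,0,0,-0.0255],[0,0,0,0,0,-0.0255],[0,0,0,0,0,-0.0255],[0,0,0,0,0,0]]'
python3 -m handwheel '[[0.8,0.14,0,0,0,0],[0.83,0.14,0,0,0,0],[0.83,0.14,0,0,0,0],[0.83,0.14,0,0,0,0],[0.83,0.14,0,0,0,0],[0.83,0.14,0,0,0,0],[0.83,0.14,0,0,0,0],[0.83,0.14,0,0,0,0]]'
python3 -m handwheel '[[0.83,0.14,0,0,0,0],[0.83,0.14,0,0,0,0],[0.83,0.14,0,0,0,0],[0.83,0.14,0,0,0,0],[0.83,0.14,0,0,0,0],[0.83,0.14,0,0,0,0],[0,0,0,0,0,0]]'
python3 - <<'E'
from h import *
a=.9072+2*np.pi/3
go(.6186+.092*np.cos(a),.0090+.092*np.sin(a),.091,a-np.pi/2)
p=bot.grab_frame("scene");it=[]
for k in range(6):
    a=.9072+k*np.pi/3; c=(.6186+.092*np.cos(a),.009+.092*np.sin(a)); it+=[((*c,.068),.038,(0,0,255)),((*c,.124),.03,(0,200,0))]
overlay(p,it,(250,130,400,280),"pics/ov12.png",4)
E
```

```text
clock: 38.6
position: [0.4362, -0.2588, 0.1824]
tool_rot: [3.141, 0.0, 1.433]
force: [0.2, 0.2, -2.3]
grip_width: 0.0591
clock: 39.6
position: [0.4868, -0.0981, 0.1823]
tool_rot: [3.141, 0.0, 1.429]
force: [-0.2, 1.4, -1.7]
grip_width: 0.0586
clock: 40.48
position: [0.5246, 0.0232, 0.1823]
tool_rot: [3.141, -0.001, 1.432]
force: [-1.1, -0.9, -2.0]
grip_width: 0.0591
t 40.48 P [0.5246 0.0232 0.1823] rpy [ 3.141e+00 -1.000e-03  1.432e+00] q [ 0.13  0.45 -0.38  1.9   0.22  0.84 -0.5 ] F [-1.1 -0.9 -2. ] w 0.0591
turn units [ 0.     -0.0001  0.0002] | shift units now-axes [-0.04  0.12  3.65] | after-turn axes [-0.038  0.121  3.65 ]
```

View pics/ov12.png

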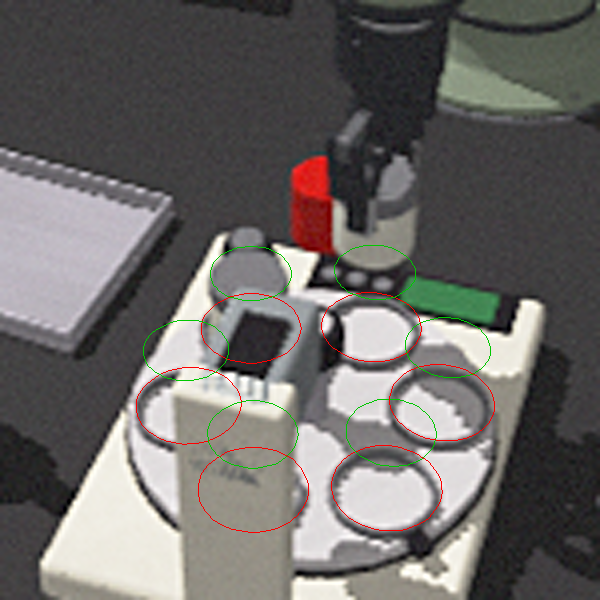

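```bash
python3 -m handwheel '[[0,0.12,0.6,0,0,0],[0,0,0.7,0,0,0],[0,0,0.7,0,0,0],[0,0,0.6,0,0,0],[0,0,0.4,0,0,0],[0,0,0.3,0,0,0],[0,0,0.15,0,0,0],[0,0,0,0,0,0]]'
python3 - <<'E'
from h import *
a=.9072+2*np.pi/3
go(.6186+.092*np.cos(a),.0090+.092*np.sin(a),.091,a-np.pi/2)
p=bot.grab_frame("scene");cv2.imwrite("pics/s12.png",cv2.resize(p["pixels"][150:270,270:390],(600,600)))
E
```

```text
clock: 41.52
position: [0.5275, 0.0213, 0.0958]
tool_rot: [3.142, -0.0, 1.434]
force: [0.2, -0.2, -1.1]
grip_width: 0.059
t 41.52 P [0.5275 0.0213 0.0958] rpy [ 3.142 -0.     1.434] q [ 0.1   0.58 -0.33  1.95  0.3   0.66 -0.56] F [ 0.2 -0.2 -1.1] w 0.059
turn units [ 0.     -0.      0.0005] | shift units now-axes [ 0.02  -0.003  0.193] | after-turn axes [ 0.02  -0.003  0.193]
```

View pics/s12.png

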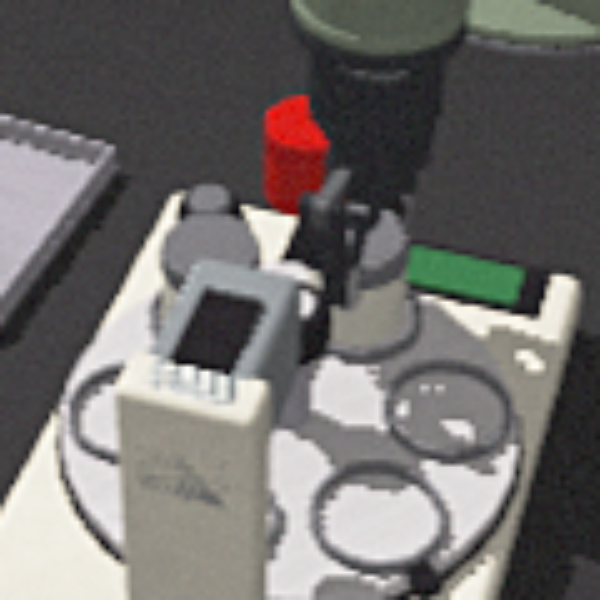

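```bash
python3 -m handwheel '[[0,0,0.09,0,0,0],[0,0,0.07,0,0,0],[0,0,0.03,0,0,0],[0,0,0,0,0,0]]'
python3 -m handwheel '[[0,0,0,0,0,0],[0,0,0,0,0,0],[0,0,0,0,0,0],[0,0,0,0,0,0]]' -0.7
python3 -m handwheel '[[0,0,-0.4,0,0,0],[0,0,-0.8,0,0,0],[0,0,-0.9,0,0,0],[0,0,-0.9,0,0,0],[0,0,-0.9,0,0,0],[0,0,-0.4,0,0,0],[0,0,0,0,0,0]]'
python3 - <<'E'
from h import *
go(.6186,.009,.2,1.434)
E
```

```text
clock: 42.08
position: [0.5274, 0.0212, 0.0914]
tool_rot: [3.141, 0.0, 1.434]
force: [-2.4, -0.1, 6.5]
grip_width: 0.0594
clock: 42.58
position: [0.5274, 0.0213, 0.091]
tool_rot: [-3.142, -0.0, 1.434]
force: [0.4, 0.2, -0.6]
grip_width: 0.0728
clock: 43.45
position: [0.5276, 0.0212, 0.199]
tool_rot: [3.141, -0.0, 1.434]
force: [-0.8, -0.1, 1.0]
grip_width: 0.0727
t 43.45 P [0.5276 0.0212 0.199 ] rpy [ 3.141 -0.     1.434] q [ 0.14  0.43 -0.39  1.87  0.21  0.88 -0.49] F [-0.8 -0.1  1. ] w 0.0727
turn units [ 0.0002 -0.     -0.0001] | shift units now-axes [ 0.013  3.671 -0.036] | after-turn axes [ 0.011  3.671 -0.04 ]
```

```bash
python3 -m handwheel '[[0,0,0,0,0,-0.026],[0,0,0,0,0,-0.026],[0,0,0,0,0,-0.026],[0,0,0,0,0,-0.026],[0,0,0,0,0,-0.026],[0,0,0,0,0,-0.026],[0,0,0,0,0,-0.026],[0,0,0,0,0,-0.026]]' -0.5
python3 -m handwheel '[[0,0,0,0,0,-0.026],[0,0,0,0,0,-0.026],[0,0,0,0,0,-0.026],[0,0,0,0,0,-0.026],[0,0,0,0,0,0]]'
python3 - <<'E'
from h import *
go(.6186,.009,.2,3.4)
for n in ("scene","top"):
    p=bot.grab_frame(n)
    y0,y1,x0,x1=(110,310,180,500) if n=="scene" else (90,260,170,450)
    cv2.imwrite(f"pics/{n}13.png",cv2.resize(p["pixels"][y0:y1,x0:x1],None,fx=2.5,fy=2.5))
E
```

```text
clock: 44.45
position: [0.527, 0.0213, 0.1976]
tool_rot: [-3.141, -0.001, 2.746]
force: [0.3, -0.8, 0.2]
grip_width: 0.0641
clock: 45.08
position: [0.5271, 0.0212, 0.1977]
tool_rot: [3.14, -0.001, -2.89]
force: [0.6, -0.2, 0.2]
grip_width: 0.064
t 45.08 P [0.5271 0.0212 0.1977] rpy [ 3.14e+00 -1.00e-03 -2.89e+00] q [ 0.47  0.53 -0.86  1.86  0.48  0.97  1.23] F [ 0.6 -0.2  0.2] w 0.064
turn units [ 0.0002 -0.0002 -0.0011] | shift units now-axes [-3.424 -1.382 -0.098] | after-turn axes [-3.415 -1.406 -0.093]
```

View pics/scene13.png

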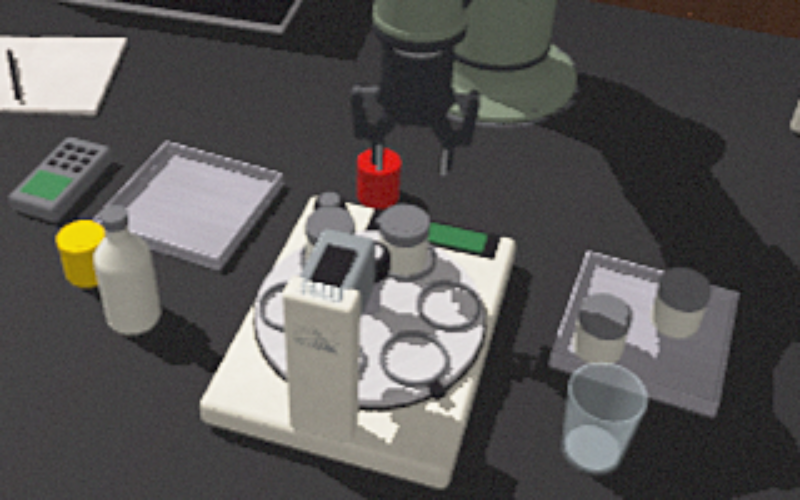

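View pics/top13.png

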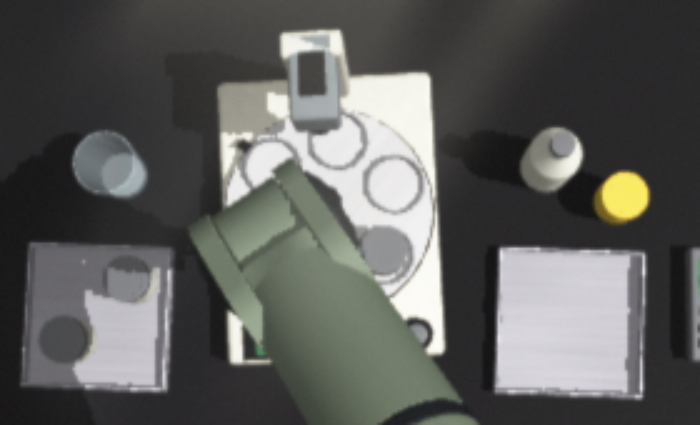

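```bash
python3 -m handwheel '[[-0.57,-0.235,0,0,0,0],[-0.57,-0.235,0,0,0,0],[-0.57,-0.235,0,0,0,0],[-0.57,-0.235,0,0,0,0],[-0.57,-0.235,0,0,0,0],[-0.57,-0.235,0,0,0,0],[0,0,0,0,0,0]]'
python3 - <<'E'
from h import *
go(.6186,.009,.121,3.4)
p=bot.grab_frame("scene");it=[((.6186,.009,.15),.021,(0,0,255)),((.6186,.009,.12),.021,(0,255,0))]
overlay(p,it,(250,130,400,280),"pics/ov14.png",4)
E
```

```text
clock: 46.05
position: [0.6193, 0.0086, 0.1981]
tool_rot: [3.141, -0.0, -2.892]
force: [-0.8, 0.7, -0.2]
grip_width: 0.0641
t 46.05 P [0.6193 0.0086 0.1981] rpy [ 3.141 -0.    -2.892] q [ 0.41  0.66 -0.81  1.62  0.53  1.09  1.28] F [-0.8  0.7 -0.2] w 0.0641
turn units [ 0.0001 -0.     -0.0014] | shift units now-axes [0.024 0.02  3.082] | after-turn axes [0.025 0.021 3.082]
```

View pics/ov14.png

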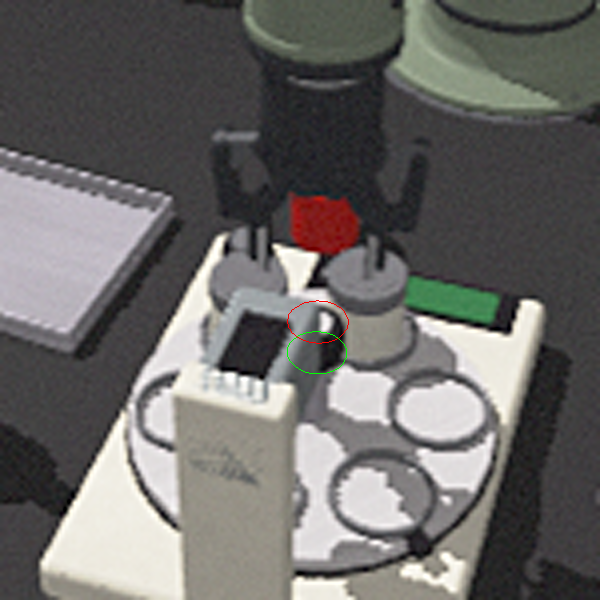

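```bash
python3 -m handwheel '[[0,0,0.5,0,0,0],[0,0,0.6,0,0,0],[0,0,0.6,0,0,0],[0,0,0.5,0,0,0],[0,0,0.4,0,0,0],[0,0,0.3,0,0,0],[0,0,0.15,0,0,0],[0,0,0,0,0,0]]' -0.5
python3 -m handwheel '[[0,0,0,0,0,0],[0,0,0,0,0,0],[0,0,0,0,0,0],[0,0,0,0,0,0],[0,0,0,0,0,0]]' 1 40
python3 - <<'E'
from h import *
go(.6186,.009,.121,3.4)
E
```

```text
clock: 47.1
position: [0.6191, 0.0085, 0.1223]
tool_rot: [3.142, -0.0, -2.889]
force: [0.0, -0.1, 0.5]
grip_width: 0.0642
clock: 47.72
position: [0.6195, 0.0077, 0.1231]
tool_rot: [-3.14, 0.001, -2.89]
force: [-1.2, -4.3, 6.2]
grip_width: 0.0408
t 47.73 P [0.6195 0.0077 0.1231] rpy [-3.14e+00  1.00e-03 -2.89e+00] q [ 0.38  0.75 -0.76  1.68  0.61  0.96  1.22] F [-1.2 -4.3  6.2] w 0.0408
turn units [-0.0002  0.0001 -0.001 ] | shift units now-axes [0.022 0.06  0.082] | after-turn axes [0.021 0.06  0.083]
```

```bash
python3 -m handwheel '[[0,0,0,0,0,0.008],[0,0,0,0,0,0.015],[0,0,0,0,0,0.02],[0,0,0,0,0,0.02],[0,0,0,0,0,0.02],[0,0,0,0,0,0.02],[0,0,0,0,0,0.02],[0,0,0,0,0,0.02]]'
python3 - <<'E'
from h import *
go(.6186,.009,.121,3.4)
p=bot.grab_frame("scene");cv2.imwrite("pics/s15.png",cv2.resize(p["pixels"][130:280,250:400],(600,600)))
E
```

```text
clock: 48.72
position: [0.6193, 0.0068, 0.123]
tool_rot: [-3.14, 0.002, 2.49]
force: [-2.2, -7.7, 6.5]
grip_width: 0.0408
t 48.73 P [0.6193 0.0068 0.123 ] rpy [-3.14e+00  2.00e-03  2.49e+00] q [ 0.25  0.69 -0.54  1.69  0.44  0.89  0.45] F [-2.2 -7.7  6.5] w 0.0408
turn units [-0.0003  0.0002 -0.1448] | shift units now-axes [0.075 0.053 0.08 ] | after-turn axes [0.005 0.091 0.08 ]
```

View pics/s15.png

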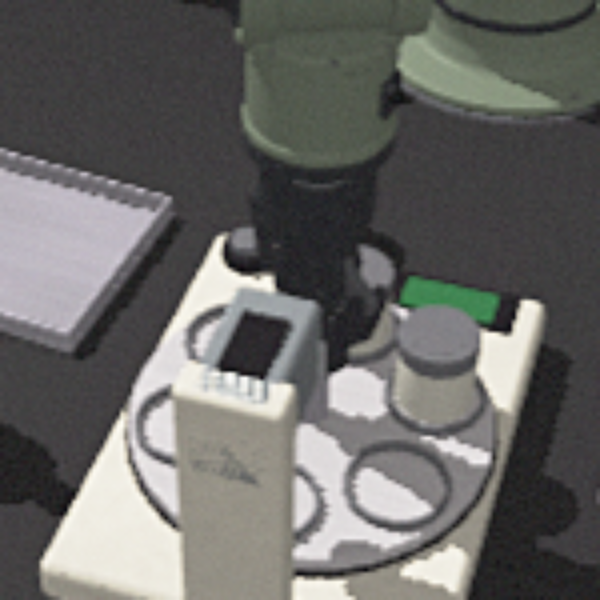

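```bash
python3 -m handwheel '[[-0.03,-0.03,0,0,0,0.02],[0,0,0,0,0,0.02],[0,0,0,0,0,0.02],[0,0,0,0,0,0.02],[0,0,0,0,0,0.02],[0,0,0,0,0,0.02],[0,0,0,0,0,0.02],[0,0,0,0,0,0.02]]'
python3 -m handwheel '[[0,0,0,0,0,0.02],[0,0,0,0,0,0.02],[0,0,0,0,0,0.02],[0,0,0,0,0,0.02],[0,0,0,0,0,0.02],[0,0,0,0,0,0.02],[0,0,0,0,0,0.02]]'
python3 - <<'E'
from h import *
go(.6186,.0065,.121,-.17)
E
```

```text
clock: 49.78
position: [0.6184, 0.0064, 0.123]
tool_rot: [-3.14, 0.002, 1.486]
force: [-10.3, -4.3, 13.0]
grip_width: 0.041
clock: 50.65
position: [0.6177, 0.0068, 0.123]
tool_rot: [-3.141, 0.003, 0.606]
force: [-15.3, -3.7, 16.8]
grip_width: 0.0409
t 50.65 P [0.6177 0.0068 0.123 ] rpy [-3.141e+00  3.000e-03  6.060e-01] q [-0.06  0.64 -0.06  1.71  0.05  0.8  -1.12] F [-15.3  -3.7  16.8] w 0.0409
turn units [-0.      0.0005  0.1235] | shift units now-axes [0.021 0.031 0.081] | after-turn axes [0.037 0.008 0.081]
```

```bash
python3 -m handwheel '[[-0.06,-0.04,-0.04,0,0,0.02],[0,0,0,0,0,0.02],[0,0,0,0,0,0.02],[0,0,0,0,0,0.02],[0,0,0,0,0,0.02],[0,0,0,0,0,0.016],[0,0,0,0,0,0.007],[0,0,0,0,0,0]]'
python3 - <<'E'
from h import *
go(.6186,.0065,.121,-.17)
p=bot.grab_frame("scene");cv2.imwrite("pics/s16.png",cv2.resize(p["pixels"][130:280,250:400],(600,600)))
p=bot.grab_frame("top");cv2.imwrite("pics/t16.png",cv2.resize(p["pixels"][100:230,235:365],(600,600)))
E
```

```text
clock: 51.65
position: [0.6175, 0.0076, 0.1231]
tool_rot: [-3.141, -0.0, -0.161]
force: [4.2, -0.9, -9.5]
grip_width: 0.0409
t 51.65 P [0.6175 0.0076 0.1231] rpy [-3.141 -0.    -0.161] q [-0.2   0.64  0.14  1.72 -0.12  0.79 -1.74] F [ 4.2 -0.9 -9.5] w 0.0409
turn units [-0.     -0.      0.0014] | shift units now-axes [0.052 0.036 0.086] | after-turn axes [0.052 0.036 0.086]
```

View pics/s16.png

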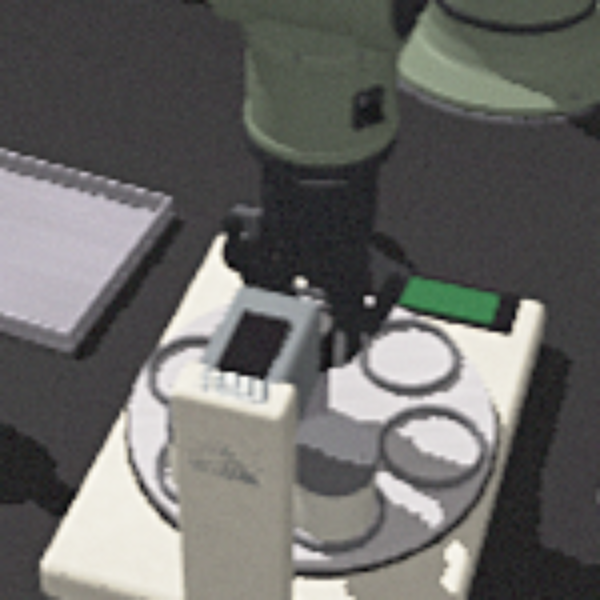

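View pics/t16.png

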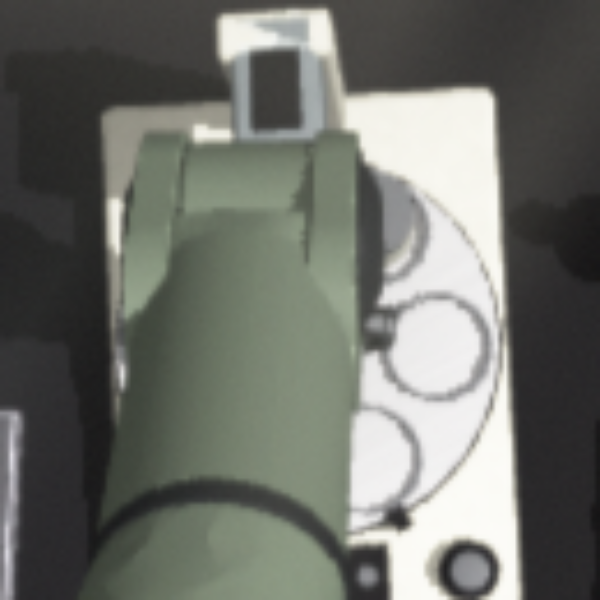

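```bash
python3 -m handwheel '[[0,0,0,0,0,0],[0,0,0,0,0,0],[0,0,0,0,0,0],[0,0,-0.4,0,0,0],[0,0,-0.8,0,0,0],[0,0,-0.9,0,0,0],[0,0,-0.9,0,0,0],[0,0,-0.2,0,0,0]]' -0.5
python3 -m handwheel '[[-0.65,0.11,0,0,0,0],[-0.65,0.11,0,0,0,0],[-0.65,0.11,0,0,0,0],[0,0,0,0,0,-0.026],[0,0,0,0,0,-0.026],[0,0,0,0,0,-0.026],[0,0,0,0,0,-0.026],[0,0,0,0,0,-0.026]]'
python3 -m handwheel '[[0,0,0,0,0,-0.026],[0,0,0,0,0,-0.026],[0,0,0,0,0,-0.026],[0,0,0,0,0,-0.026],[0,0,0,0,0,-0.026],[0,0,0,0,0,-0.026],[0,0,0,0,0,-0.026],[0,0,0,0,0,-0.026]]'
python3 -m handwheel '[[0,0,0,0,0,-0.026],[0,0,0,0,0,-0.026],[0,0,0,0,0,-0.026],[0,0,0,0,0,-0.026],[0,0,0,0,0,-0.026],[0,0,0,0,0,-0.026],[0,0,0,0,0,-0.026],[0,0,0,0,0,-0.026]]'
python3 - <<'E'
from h import *
go(.6175,.0075,.2,3.4)
p=bot.grab_frame("scene");cv2.imwrite("pics/s17.png",cv2.resize(p["pixels"][110:310,180:500],(800,500)))
p=bot.grab_frame("top");cv2.imwrite("pics/t17.png",cv2.resize(p["pixels"][100:230,235:365],(600,600)))
E
```

```text
clock: 52.75
position: [0.6181, 0.0074, 0.2052]
tool_rot: [-3.141, -0.002, -0.162]
force: [-0.1, 0.4, -0.8]
grip_width: 0.0641
clock: 53.75
position: [0.5677, 0.0071, 0.2029]
tool_rot: [-3.141, 0.001, 0.66]
force: [0.5, -0.7, -0.1]
grip_width: 0.0643
clock: 54.75
position: [0.5677, 0.0071, 0.2029]
tool_rot: [-3.141, -0.0, 1.967]
force: [0.1, -0.3, 0.5]
grip_width: 0.0637
clock: 55.75
position: [0.5677, 0.0071, 0.203]
tool_rot: [3.141, -0.001, -3.009]
force: [0.1, 0.6, 0.6]
grip_width: 0.0641
t 55.75 P [0.5677 0.0071 0.203 ] rpy [ 3.141e+00 -1.000e-03 -3.009e+00] q [ 0.36  0.54 -0.67  1.76  0.39  0.98  1.24] F [0.1 0.6 0.6] w 0.0641
turn units [ 0.     -0.0001 -0.0201] | shift units now-axes [-1.977 -0.247  0.117] | after-turn axes [-1.93  -0.494  0.118]
```

View pics/s17.png

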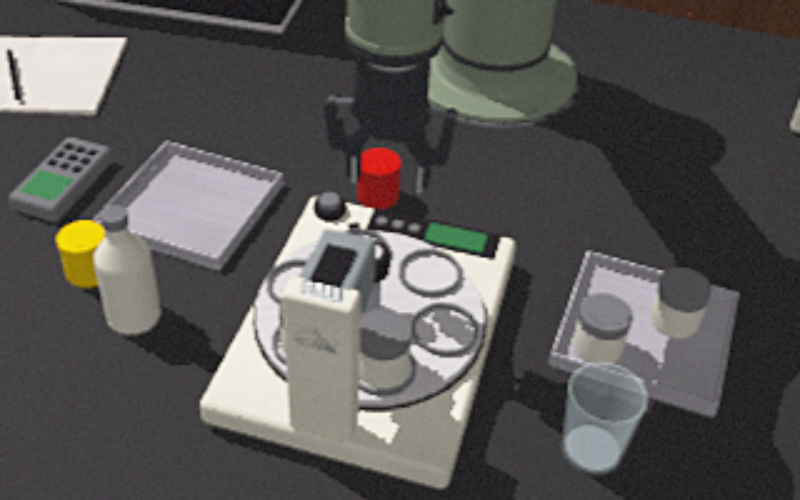

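View pics/t17.png

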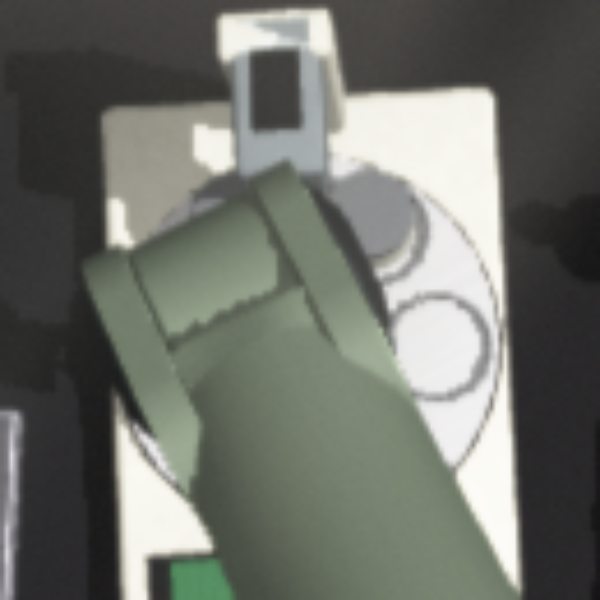

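```bash
python3 -m handwheel '[[0,0,0,0,0,-0.02],[-0.64,-0.165,0,0,0,0],[-0.64,-0.165,0,0,0,0],[-0.65,-0.165,0,0,0,0],[0,0,0,0,0,0]]' -0.5
python3 - <<'E'
from h import *
go(.6178,.0075,.1225,3.4)
E
```

```text
clock: 56.48
position: [0.618, 0.0074, 0.2028]
tool_rot: [3.141, -0.0, -2.893]
force: [-0.7, 0.5, -0.3]
grip_width: 0.0641
t 56.48 P [0.618  0.0074 0.2028] rpy [ 3.141 -0.    -2.893] q [ 0.34  0.62 -0.68  1.62  0.43  1.05  1.36] F [-0.7  0.5 -0.3] w 0.0641
turn units [ 0.0001 -0.0001 -0.0015] | shift units now-axes [0.006 0.005 3.211] | after-turn axes [0.007 0.006 3.211]
```

```bash
python3 -m handwheel '[[0,0,0.5,0,0,0],[0,0,0.6,0,0,0],[0,0,0.6,0,0,0],[0,0,0.6,0,0,0],[0,0,0.5,0,0,0],[0,0,0.3,0,0,0],[0,0,0.08,0,0,0],[0,0,0,0,0,0]]' -0.5
python3 -m handwheel '[[0,0,0,0,0,0],[0,0,0,0,0,0],[0,0,0,0,0,0],[0,0,0,0,0,0],[0,0,0,0,0,0]]' 1 40
python3 -m handwheel '[[0,0,0,0,0,0.008],[0,0,0,0,0,0.015],[0,0,0,0,0,0.02],[0,0,0,0,0,0.02],[0,0,0,0,0,0.02],[0,0,0,0,0,0.02],[0,0,0,0,0,0.02],[0,0,0,0,0,0.02]]'
python3 -m handwheel '[[0,0,0,0,0,0.02],[0,0,0,0,0,0.02],[0,0,0,0,0,0.02],[0,0,0,0,0,0.02],[0,0,0,0,0,0.02],[0,0,0,0,0,0.02]]'
```

```text
clock: 57.48
position: [0.6179, 0.0073, 0.124]
tool_rot: [-3.142, 0.0, -2.889]
force: [-0.5, -0.0, -0.1]
grip_width: 0.0638
clock: 58.1
position: [0.618, 0.0073, 0.1245]
tool_rot: [-3.141, 0.001, -2.889]
force: [-1.6, -0.1, 5.2]
grip_width: 0.0406
clock: 59.1
position: [0.618, 0.0078, 0.1244]
tool_rot: [3.141, 0.0, 2.492]
force: [-1.1, 2.3, 2.6]
grip_width: 0.0409
clock: 59.85
position: [0.6184, 0.0079, 0.1245]
tool_rot: [3.14, -0.001, 1.738]
force: [1.7, 3.6, 0.0]
grip_width: 0.041
```

```bash
python3 -m handwheel '[[0,0,0,0,0,0.02],[0,0,0,0,0,0.02],[0,0,0,0,0,0.02],[0,0,0,0,0,0.02],[0,0,0,0,0,0.02],[0,0,0,0,0,0.02],[0,0,0,0,0,0.02],[0,0,0,0,0,0.02]]'
python3 -m handwheel '[[0,0,0,0,0,0.02],[0,0,0,0,0,0.02],[0,0,0,0,0,0.02],[0,0,0,0,0,0.02],[0,0,0,0,0,0.02],[0,0,0,0,0,0.015],[0,0,0,0,0,0.01],[0,0,0,0,0,0.005]]'
python3 -m handwheel '[[0,0,0,0,0,0],[0,0,0,0,0,0]]'
python3 - <<'E'
from h import *
go(.6178,.0075,.1225,-.19)
E
```

```text
clock: 60.85
position: [0.6189, 0.0078, 0.1245]
tool_rot: [3.14, -0.003, 0.733]
force: [5.4, 1.2, -0.8]
grip_width: 0.0411
clock: 61.85
position: [0.619, 0.0073, 0.1245]
tool_rot: [-3.141, -0.003, -0.082]
force: [4.9, -0.1, -0.4]
grip_width: 0.0408
clock: 62.1
position: [0.619, 0.0073, 0.1245]
tool_rot: [-3.141, -0.003, -0.08]
force: [6.1, -1.2, -0.7]
grip_width: 0.0407
t 62.1 P [0.619  0.0073 0.1245] rpy [-3.141e+00 -3.000e-03 -8.000e-02] q [-0.29  0.66  0.27  1.72 -0.23  0.79 -1.56] F [ 6.1 -1.2 -0.7] w 0.0407
turn units [-0.0001 -0.0005  0.0175] | shift units now-axes [-0.05  -0.002  0.079] | after-turn axes [-0.05   0.003  0.08 ]
```

```bash
python3 -m handwheel '[[0,0,0,0,0,0.008],[0,0,0,0,0,0.007],[0,0,0,0,0,0.003],[0,0,0,0,0,0],[0,0,0,0,0,0]]'
python3 -m handwheel '[[0,0,0,0,0,0],[0,0,0,0,0,0],[0,0,0,0,0,0],[0,0,-0.4,0,0,0],[0,0,-0.8,0,0,0],[0,0,-0.9,0,0,0],[0,0,-0.9,0,0,0],[0,0,-0.2,0,0,0]]' -0.5
python3 -m handwheel '[[-0.9,0.15,0,0,0,0],[-0.9,0.15,0,0,0,0],[-0.9,0.15,0,0,0,0],[-0.9,0.15,0,0,0,0],[-0.9,0.15,0,0,0,0],[-0.9,0.15,0,0,0,0],[0,0,0,0,0,0]]' 1
python3 - <<'E'
from h import *
from scipy.optimize import least_squares
go(.4616,-.1056,.2)
p=bot.grab_frame("scene");cv2.imwrite("pics/s18.png",cv2.resize(p["pixels"][130:280,250:400],(600,600)))
p=bot.grab_frame("top");cv2.imwrite("pics/t18.png",cv2.resize(p["pixels"][100:240,235:375],(600,600)))
E
```

```text
clock: 62.72
position: [0.619, 0.0073, 0.1245]
tool_rot: [-3.141, -0.003, -0.193]
force: [6.3, -0.8, -1.0]
grip_width: 0.0412
clock: 63.72
position: [0.6184, 0.0072, 0.2056]
tool_rot: [-3.141, -0.002, -0.194]
force: [0.4, 0.6, 0.5]
grip_width: 0.0641
clock: 64.6
position: [0.4798, 0.0112, 0.2038]
tool_rot: [-3.141, 0.001, -0.193]
force: [-0.3, -0.5, -0.0]
grip_width: 0.0002
t 64.6 P [0.4798 0.0112 0.2038] rpy [-3.141e+00  1.000e-03 -1.930e-01] q [-0.43  0.35  0.36  2.01 -0.17  0.81 -1.74] F [-0.3 -0.5 -0. ] w 0.0002
turn units [-0.      0.0001 -0.    ] | shift units now-axes [0.183 4.726 0.149] | after-turn axes [0.182 4.726 0.151]
```

View pics/s18.png

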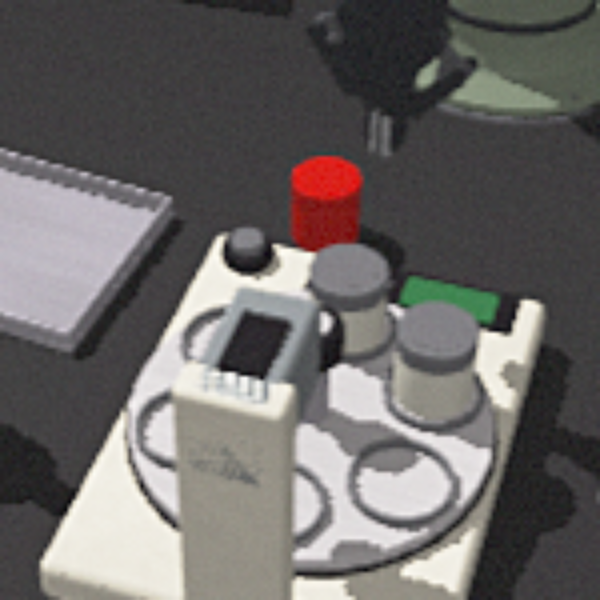

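View pics/t18.png

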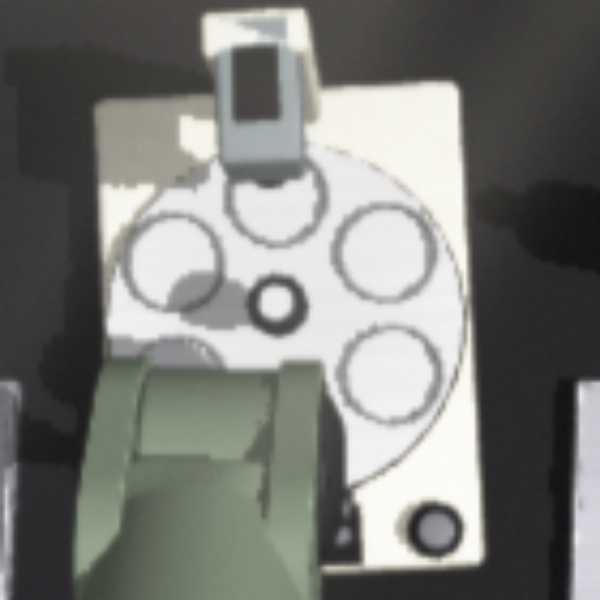

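```bash
python3 - <<'E'
from h import *
from scipy.optimize import least_squares
p=bot.grab_frame("top"); S={}
for k in (0,1,4,5):
    a=.048+k*np.pi/3; b=fitc(p,(.6186+.092*np.cos(a),.009+.092*np.sin(a)),.066,[.035,.036,.037],'dark',.012); S[k]=b[1]; print(k,np.round(b[1],4),round(b[0],1))
f=lambda v:np.concatenate([np.array(S[k])-v[:2]-.092*np.array([np.cos(v[2]+k*np.pi/3),np.sin(v[2]+k*np.pi/3)]) for k in S])
for ks in ((0,1,4,5),(1,4,5)):
    S={k:S[k] for k in ks}; r=least_squares(f,[.6186,.009,.05]); print(r.x,np.round(r.fun*1000,1))
# button
ps=bot.grab_frame("scene")
out=[]
for z in np.arange(.05,.085,.005):
    b=fitc(p,(.463,-.105),z,[.014],'edge-',.01); c=fitc(ps,b[1],z,[.014],'edge-',.012); print(round(z,3),np.round(b[1],4),round(b[0],1),"scene",np.round(c[1],4),round(c[0],1))
cv2.imwrite("pics/s19.png",cv2.resize(ps["pixels"][175:215,290:340],(800,640),interpolation=cv2.INTER_CUBIC)[:600])
E
```

```text
0 [0.7105 0.0134] 40.2
1 [0.6612 0.0903] 53.2
4 [ 0.5765 -0.0713] 58.2
5 [ 0.6674 -0.0679] 58.6
[0.61862413 0.00966169 0.03988816] [-0.1  0.1 -0.2 -0.8  0.6  0.5 -0.4  0.2]
[0.61865239 0.00963959 0.03952987] [-0.2 -0.8  0.6  0.5 -0.4  0.3]
0.05 [ 0.461 -0.105] 59.8 scene [ 0.4465 -0.111 ] 49.0
0.055 [ 0.461 -0.105] 59.8 scene [ 0.452 -0.109] 48.8
0.06 [ 0.461  -0.1045] 59.6 scene [ 0.4575 -0.107 ] 48.6
0.065 [ 0.461  -0.1045] 59.2 scene [ 0.463  -0.1045] 48.3
0.07 [ 0.4605 -0.1045] 59.1 scene [ 0.4685 -0.1025] 48.1
0.075 [ 0.4605 -0.1045] 59.1 scene [ 0.474  -0.1005] 47.8
0.08 [ 0.4605 -0.104 ] 58.8 scene [ 0.475  -0.0985] 33.4
0.085 [ 0.4605 -0.104 ] 58.4 scene [ 0.475  -0.0945] 11.9
```

View pics/s19.png

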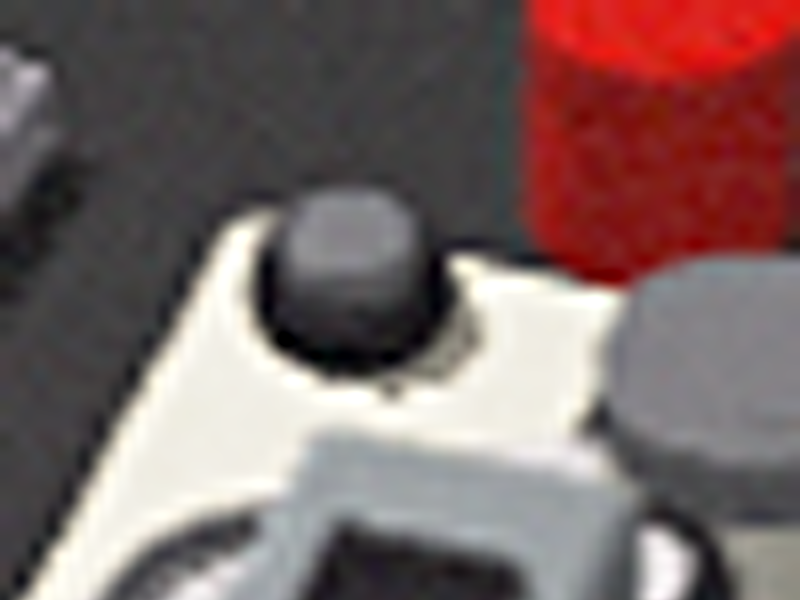

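```bash
python3 -m handwheel '[[0.02,0.78,0,0,0,0],[0.03,0.78,0,0,0,0],[0.03,0.78,0,0,0,0],[0.03,0.78,0,0,0,0],[0.03,0.78,0,0,0,0],[0.03,0.78,0,0,0,0],[0,0,0.5,0,0,0],[0,0,0.8,0,0,0]]' 1
python3 -m handwheel '[[0,0,0.9,0,0,0],[0,0,0.9,0,0,0],[0,0,0.8,0,0,0],[0,0,0.5,0,0,0],[0,0,0.2,0,0,0],[0,0,0,0,0,0]]'
python3 - <<'E'
from h import *
go(.461,-.1045,.066)
p=bot.grab_frame("scene");cv2.imwrite("pics/s20.png",cv2.resize(p["pixels"][160:220,280:350],(700,600),interpolation=cv2.INTER_CUBIC))
E
```

```text
clock: 65.8
position: [0.4632, -0.1042, 0.1706]
tool_rot: [-3.141, -0.001, -0.194]
force: [1.2, -0.3, -0.8]
grip_width: -0.0001
clock: 66.55
position: [0.4627, -0.1045, 0.0888]
tool_rot: [3.142, 0.0, -0.194]
force: [0.3, 0.2, 0.6]
grip_width: 0.0002
t 66.55 P [ 0.4627 -0.1045  0.0888] rpy [ 3.142  0.    -0.194] q [-0.12  0.54  0.29  2.12 -0.29  0.53 -1.38] F [0.3 0.2 0.6] w 0.0002
turn units [0. 0. 0.] | shift units now-axes [-0.066  0.014  0.911] | after-turn axes [-0.066  0.014  0.911]
```

View pics/s20.png

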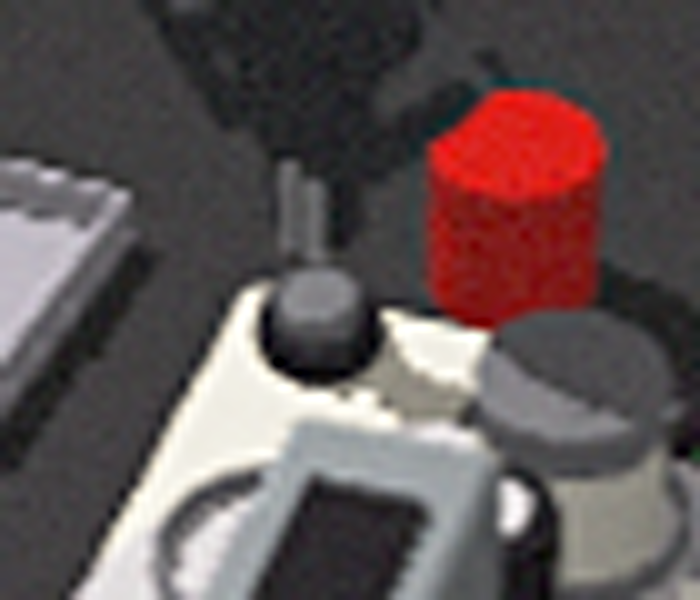

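```bash
python3 -m handwheel '[[-0.06,0,0.3,0,0,0],[0,0,0.3,0,0,0],[0,0,0.1,0,0,0],[0,0,0,0,0,0]]'
python3 -m handwheel '[[0,0,0.1,0,0,0],[0,0,0,0,0,0]]'
python3 -m handwheel '[[0,0,0.1,0,0,0],[0,0,0,0,0,0]]'
```

```text
clock: 67.1
position: [0.461, -0.1043, 0.0711]
tool_rot: [3.142, 0.0, -0.194]
force: [0.2, -0.2, 0.7]
grip_width: 0.0002
clock: 67.35
position: [0.4611, -0.1042, 0.0687]
tool_rot: [-3.142, 0.0, -0.194]
force: [0.0, 0.8, -0.3]
grip_width: -0.0
clock: 67.6
position: [0.4613, -0.1043, 0.0662]
tool_rot: [-3.142, -0.0, -0.194]
force: [0.2, 0.4, 2.3]
grip_width: 0.0002
```

```bash
python3 -m handwheel '[[0,0,0.1,0,0,0],[0,0,0,0,0,0]]'
python3 -m handwheel '[[0,0,0.1,0,0,0],[0,0,0,0,0,0]]'
python3 -m handwheel '[[0,0,0.06,0,0,0],[0,0,0,0,0,0]]'
```

```text
clock: 67.85
position: [0.4613, -0.1043, 0.0637]
tool_rot: [-3.142, -0.0, -0.194]
force: [0.6, 0.9, 3.0]
grip_width: -0.0001
clock: 68.1
position: [0.4613, -0.1043, 0.0612]
tool_rot: [-3.142, -0.0, -0.194]
force: [-0.2, 0.0, 5.1]
grip_width: -0.0001
clock: 68.35
position: [0.4614, -0.1043, 0.0606]
tool_rot: [-3.141, -0.001, -0.194]
force: [-4.5, 0.8, 28.4]
grip_width: -0.0001
```

```bash
python3 -m handwheel '[[0,0,-0.3,0,0,0],[0,0,-0.6,0,0,0],[0,0,-0.8,0,0,0],[0,0,-0.8,0,0,0],[0,0,-0.8,0,0,0],[0,0,-0.8,0,0,0],[0,0,-0.8,0,0,0],[0,0,-0.6,0,0,0]]'
python3 -m handwheel '[[0,0.8,0,0,0,0],[0,0.8,0,0,0,0],[0,0.8,0,0,0,0],[0,0.8,0,0,0,0],[0,0.8,0,0,0,0],[0,0.8,0,0,0,0],[0,0,0,0,0,0],[0,0,0,0,0,0]]'
python3 - <<'E'
from h import *
go(.46,-.22,.2)
for n in ("scene","top"):
    p=bot.grab_frame(n)
    y0,y1,x0,x1=(110,310,180,500) if n=="scene" else (90,260,170,490)
    cv2.imwrite(f"pics/{n}21.png",cv2.resize(p["pixels"][y0:y1,x0:x1],None,fx=2.5,fy=2.5))
    if n=="top":
        for k in (2,3):
            a=.04+k*np.pi/3; b=fitc(p,(.6186+.092*np.cos(a),.009+.092*np.sin(a)),.124,[.03,.031],'edge+',.008); print(k,np.round(b[1],4),np.hypot(*(b[1]-[.6186,.009])),b[0])
        for g in ((.455,.345),(.5274,.2657)):
            b=fitc(p,g,.068,[.03],'edge+',.012); print(np.round(b[1],4),b[0])
        b=fitc(p,(.461,-.1045),.065,[.014],'edge-',.01);print(b)
E
```

```text
clock: 69.35
position: [0.461, -0.1043, 0.1985]
tool_rot: [-3.141, -0.0, -0.194]
force: [-0.3, 0.5, -0.5]
grip_width: -0.0002
clock: 70.35
position: [0.4381, -0.2214, 0.1973]
tool_rot: [-3.141, 0.0, -0.193]
force: [-0.3, -0.1, -0.5]
grip_width: -0.0003
t 70.35 P [ 0.4381 -0.2214  0.1973] rpy [-3.141  0.    -0.193] q [ 0.03  0.38  0.41  2.   -0.21  0.8  -1.2 ] F [-0.3 -0.1 -0.5] w -0.0003
turn units [-0.  0. -0.] | shift units now-axes [ 0.849 -0.225 -0.106] | after-turn axes [ 0.849 -0.224 -0.106]
2 [0.5665 0.0848] 0.09198267002206612 30.96597172240458
3 [0.5292 0.0023] 0.0896754819524656 41.7559166271677
[0.4545 0.343 ] 16.17204950863912
[0.5329 0.2612] 9.789674083561478
(np.float64(38.23743567199906), array([ 0.4605, -0.1045]), 0.014)
```

View pics/scene21.png

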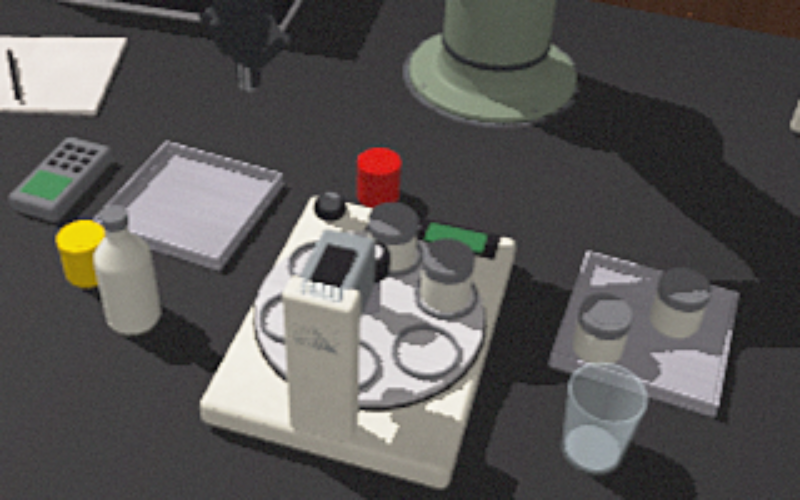

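View pics/top21.png

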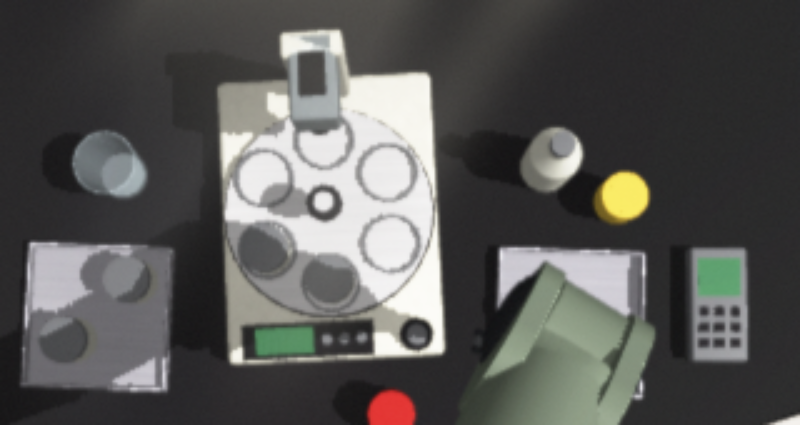

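```bash
python3 -c "
from workcell import bot
print(bot.job_done())"
```

```text
the job is handed in; nothing more can be done
None
```

The changeover is finished and handed in after about 70 s on the robot's clock; the hand-in gave no verdict.

**What I did**
- **Jars:** Two used and two new jars were present. Both used jars now stand in the once-empty tray, and both new jars stand in carousel seats 2 and 3.
- **Carousel:** I turned it about 7.15 rad clockwise by the knob in two grips, with every jar passing clear under the head.
- **Start button:** I pressed it until it bottomed out at about 28 N, after roughly 6 mm of travel, then let it go.

**What the last checks showed**
- **New jars:** They sit about 90 and 92 mm from the axis, upright in their collars.
- **Used jars:** They stand upright, within about 52 mm of the tray centre on each axis.
- **Index pointer:** Seat 0 is about 0.01 rad from the column direction. The pointer itself was hidden under the head, so this comes from fitting the other seat rings.
- **Bystanders:** The beaker, bottle and meter look unmoved in the final pictures; I did not measure them.
- **Arm:** It is clear of everything.

**What disagreed or stayed unconfirmed**
- While I picked the second used jar, the gripper touched something, probably the knob, with about 18 N. That turned the carousel back about 0.07 rad; I re-measured it and allowed for this.
- During the first knob stroke, side and vertical forces reached about 15–17 N because I was 1–2 mm off the axis. I corrected that before the second stroke.
- One fit of a used jar on the carousel was about 1 cm off in the top view. The scene view contradicted it, so I used the scene view.
- I judged the button's return only from its unchanged look in the pictures; I had no reading of its travel.

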